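# Lay the slim bottle down in its storage cradle

## Task

The tall slim bottle standing in the caddy is to be stored lying down: swing the cradle's keeper arm well out of the way, take the bottle out from under the caddy's upper basket and lay it gently on its side on the two saddles of the cradle, with its neck over the narrow fork and its foot at the stop plate's end. Then swing the keeper fully back over the lying bottle. The bottle is soft: hold it lightly, do not drop it or press it down, and do not disturb the other things.

Things in the scene. Friction and masses are not known exactly. Their poses are not given: they have to be found in the camera images.
- bottle: Loose slim white round bottle, tallest of the three things in the caddy: body 44 mm diameter to 115 mm high, shoulder to 127, neck 18 mm diameter to 150, grey cap 24 mm diameter to 172. 0.15 to 0.28 kg. Origin at its foot's centre, z along its axis to the cap. Soft: both fingers together may load it with 45 N at most (some 20 N each); 8 to 12 N of grip carries it.
- bottle_cap (a point): Centre of the top of the bottle's cap, 172 mm along its axis from the foot.
- caddy: Fixed two-level wire caddy, open all round. Origin on the counter under its centre; x points away from its open front, z up. Grey tray 130 (x) by 310 mm (y), floor 20 mm above the counter; wire round its front and sides, top 30 mm high, at x = -62, y = +-152 mm. Three things stand on it in a row along y, near x = 0, 95 mm apart. Two 10 mm posts at x = 60, y = +-150 mm, 315 mm high.
- basket (a point): Middle of the front lower wire of the caddy's upper wire basket, which hangs over the three things: this point is at x = -18 mm, y = 0, 235 mm high in the caddy's frame. The basket spans x = -21 to +65 mm, y = -155 to +155 mm, underside 232 mm, contents up to 290 mm above the counter.
- cradle: Fixed storage cradle. Origin on the counter under its centre. The bottle lies along its x axis, cap to -x, foot to +x: axis at y = 0, 58 mm above the counter, foot at about x = 70 mm (55 to 88 is good). Base 205 x 85 x 8 mm. Two 8 mm thick V saddles (45 degree faces) at x = -32 and +52 mm, arms up to 55 mm high and 30 mm to each side. Foot stop plate: inner face x = 90, 62 mm high, 50 wide.
- fork (a point): Bottom of the gap of the narrow neck fork at the cradle's -x end: x = -88 mm, y = 0, 37 mm above the counter. 32 mm between its prongs, which reach 52 mm. The lying bottle's neck or cap passes over it without touching.
- keeper (a joint): Angle of the keeper, a 10 mm steel arm, axis 95 mm above the counter, turning on a vertical post (18 mm diameter, 104 high) at x = 30, y = 78 mm of the cradle. 0 = closed: points along the cradle's -y, across the bottle place, 10 mm above a lying bottle. Grows anticlockwise from above, to the cradle's +x at 1.57, at most 1.9. Well out of the way: 1.2 or more. Stays where left.
- keeper_knob (a point): Centre of the top of the black upright knob at the keeper's free end: 16 mm diameter, from 95 to 137 mm above the counter, 108 mm from the pivot. Grip it or push it from above.
- jar: Bystander: low white screw jar in the caddy, 48 mm diameter, 75 mm high, origin at its underside.
- stubby: Bystander: short white bottle in the caddy, 46 mm diameter, 108 mm high, origin at its underside.
- tumbler: Bystander: white cup, 72 mm across, 95 mm high, origin at its underside, far side of the counter.
- cream: Bystander: amber glass cream pot, 60 mm diameter, 45 mm high, origin at its underside, on the robot's side of the counter.
- soap: Bystander: bar of white soap 55 x 85 x 26 mm, origin at its underside, far side of the counter.
- hairbrush: Bystander: wooden brush lying flat, 200 mm long, behind the caddy.
- tin: Bystander: round aluminium tin, 68 mm diameter, 50 mm high, origin at its underside, beyond the cradle.
Mind the look-alikes: they are no part of the job. Leave any orange or yellow look-alike of the bottle alone.

How it is judged:
On the way, in this order (a step that is already met when the one before it is completed fails the run):
1. the keeper is swung clear (1.2 rad or more) (value of joint keeper above 1.15 rad), for 0.1 s.
2. the bottle is lifted out of the caddy (horizontal distance between bottle and caddy above 0.18 m and height (world z) of bottle above 0.03 m), for 0.1 s.
3. the bottle lies in the cradle, cap over the fork's end, while the keeper is still clear (x of bottle in the frame of cradle between 0.052 and 0.092 m and y of bottle in the frame of cradle between -0.008 and 0.008 m and z of bottle in the frame of cradle between 0.05 and 0.066 m and x of bottle_cap in the frame of cradle below -0.07 m and angle between the z axis of bottle and the x axis of cradle, either way round below 0.1 rad and value of joint keeper above 0.9 rad), for 0.2 s.
At the end, for the whole second after the job is handed in: The bottle lies at rest, released, on both saddles: axis within 0.1 rad of the cradle's x, cap at the fork's end, foot centre 52 to 92 mm along x, within 8 mm sideways, 50 to 66 mm above the counter; the keeper is back over it, within 0.15 rad of closed (x of bottle in the frame of cradle between 0.052 and 0.092 m and y of bottle in the frame of cradle between -0.008 and 0.008 m and z of bottle in the frame of cradle between 0.05 and 0.066 m and x of bottle_cap in the frame of cradle below -0.07 m and angle between the z axis of bottle and the x axis of cradle, either way round below 0.1 rad and value of joint keeper below 0.15 rad and linear speed of bottle below 0.02 m/s and angular speed of bottle below 0.3 rad/s and contact force between the fingers and bottle below 0.2 N); the robot touches nothing.
It fails at once if the soft bottle is squeezed: more than 45 N between fingers and bottle (contact force between the fingers and bottle above 45 N).
It fails at once if the bottle is dropped: not held and faster than 0.4 m/s (a free fall of 8 mm) (linear speed of bottle above 0.4 m/s and contact force between the fingers and bottle below 0.1 N).
It fails at once if the bottle is pressed into the cradle with more than 40 N (contact force between bottle and cradle above 40 N).
It fails at once if another thing is moved by more than 40 mm (distance of any of jar, stubby, tumbler, cream, soap, hairbrush, tin from where it was at the start of the episode above 0.04 m).
It also fails if it takes over 70 s, if anything falls off the work surface, if the arm or the gripper's body presses on something with over 40 N, if the wrist force passes 120 N, or if a joint passes its speed limit or range.

## Robot

A 6-joint arm with a two-finger parallel gripper is mounted at the origin on the work surface. World frame = base frame: x ahead of the robot, y to its left, z up, the work surface at z = 0. Lengths are in m, angles in rad, forces in N, time in s.
With the tool pointing down it reaches from about 0.35 to 0.975 m from the base axis. Payload 4.9 kg.
Tool frame: the origin (TCP) lies at the very end of the fingers, on their centre line; the grasp point (between the pads) lies 19 mm behind it; z points along the fingers, y is the line along which they close (so a half turn about z gives the same grasp; the last joint's range is limited). The gripper opens to 85 mm and grips with 20 to 120 N. Pads are 22 mm wide; open, the fingers measure 114 mm over their backs; the gripper's body (76 mm by 85 mm) begins 54 mm behind the grasp point. The pads swing forward as they close: fully open they stand 13 mm farther back than shut.
Start: joints at [1.16, 0.053, 1.613, -0, 1.476, -0.119], TCP at [0.18, 0.599, 0.231] pointing down, gripper open.
Joint ranges: [-3.01, 3.01], [-1.01, 2.22], [0.06, 2.58], [-1.02, 4.17], [0.09, 2.62], [-3.14, 3.14]. Speed limits (rad/s): [2.57, 2.57, 3.14, 3.14, 3.14, 3.14].

## Interface

Orientations are given as a unit quaternion [w, x, y, z].
In Python, from plant import manip gives the robot as it stands.
- The arm moves only by the shell command python3 -m pendant 'ROWS'. ROWS is JSON, a list of rows, each a list of 3 entries, a list of its own where there are three numbers: the opening, from 0 (shut) to 1 (fully open), then the shift along the tool's x, y, z in units of 12 cm (1.0 is 12 cm), then the turn about the tool's z in units of pi rad (1.0 is pi rad). In form: [[gripper, [dx, dy, dz], roll], ...]. A call has 1 to 10 rows; each row is the pose to reach, as a shift and turn from the pose commanded when the call began, along the tool's axes at that moment, turning the shorter way round; what a row does not reach only later rows make up. A row lasts 1/10 s, in which the tool goes at most 50 mm and 8.59 degrees, less where a joint would pass 70% of its speed; a pose out of reach is approached as far as the arm can. A call with a number of a shift or a turn outside -1 to 1 is refused whole. A call with a gripper value outside its range is refused whole. The fingers move at their own pace and stop on an object; the grip force is fixed at half the most. Time passes only in rows, so rows that repeat a pose let the fingers close. It gives the time, the measured TCP pose, the force, the opening and the grip force at its end, in the units of the state.
- manip.state(): the state, without advancing time (a new reading comes with each control period).
- manip.grab_frame(name): name is "scene" or "top"; returns a dict with "img" (480x640x3 uint8, red, green, blue), "fx", "fy", "cx", "cy" (pixels), "eye" and "rotation" of the camera in the world. Camera axes: x right, y down, z forward; pixel columns grow to the right and rows downward; lengths in m; the calibration is good to about 2 mm. A picture is of the moment at which its call begins. There is no depth.
- manip.job_done(): hands the job in; it is judged then, once.
The state is a dict: "time": time; "joint_pos": joint angles; "joint_vel": joint speeds; "joint_efforts": joint torques, N m; "tool_pos": TCP position; "tool_rot": TCP orientation; "contact_force": force on the tool from outside, world axes, zero at the start; "ft_torque": the same for the moment, N m; "gripper_width": opening from 0.0 (shut) to 1.0 (fully open); "grasp_force": force on a finger pad.
Only numpy, scipy, OpenCV 4.12 (cv2) and the standard library are available. Lean on these libraries where they do the work, as an engineer would, in place of code of your own. Each camera call takes 0.05 s, during which the arm holds its last target. There are 200 camera calls.

## Working session

There is one attempt and no reset: what is moved stays moved. The work goes in short steps, Python scripts to look and compute and a shell command to move; the robot and the scene stay as the last step left them, time stands still between calls to the robot, and variables do not carry over. Pictures are saved under pics/ and viewed, at most 10 in all, crops included, and the job is handed in when it is done.

```bash
ls; mkdir -p pics; python3 - <<'E'
from plant import manip
import cv2
for n in("scene","top"):
    f=manip.grab_frame(n); cv2.imwrite(f"pics/{n}0.png",f["img"][:,:,::-1]); print(n,[f[k] for k in("fx","fy","cx","cy")],f["eye"],f["rotation"])
s=manip.state(); print(s)
E
```

```text
pics
scene [582.165392388823, 582.165392388823, 317.67958884472915, 236.4205990244825] [1.1035915  0.8532838  0.83671302] [-0.13782818  0.27046628  0.85174859 -0.42705471]
top [564.4483606633485, 564.4483606633485, 321.23444910813174, 239.97684812251757] [0.33242717 0.09758918 1.33103201] [-0.06949621  0.70524003 -0.7026609   0.0638313 ]
{'time': 0.1, 'joint_pos': array([ 1.15999122e+00,  5.32849176e-02,  1.61415319e+00, -1.00771799e-05,
        1.47599885e+00, -1.18976449e-01]), 'joint_vel': array([ 0.00014231, -0.00156001, -0.00375502,  0.00125555,  0.00050585,
       -0.00038099]), 'joint_efforts': array([ 1.19692227e-04, -3.94906461e+01, -3.71363926e+01, -5.77649757e-05,
        3.96544041e-03,  2.52710851e-05]), 'tool_pos': array([0.17957726, 0.59805936, 0.23019172]), 'tool_rot': array([-2.36581481e-04,  1.45396565e-01,  9.89373028e-01, -8.91298191e-04]), 'contact_force': array([ 0.05217233, -0.266547  ,  0.86646435]), 'ft_torque': array([-0.04040105,  0.02354983,  0.02309288]), 'grasp_force': 0.0, 'gripper_width': 0.9982179156483305}
```

View pics/scene0.png

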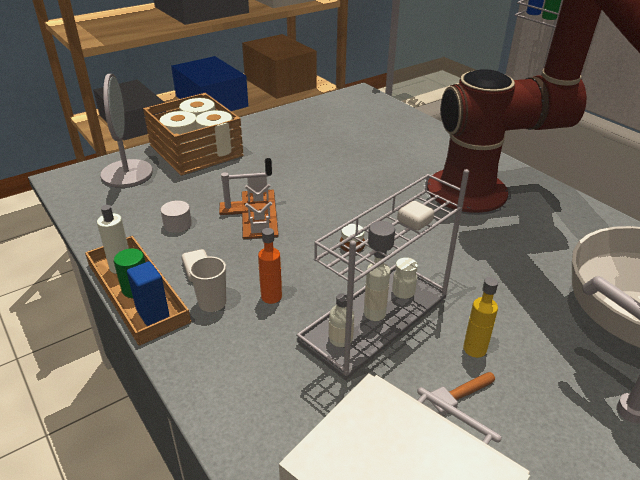

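View pics/top0.png

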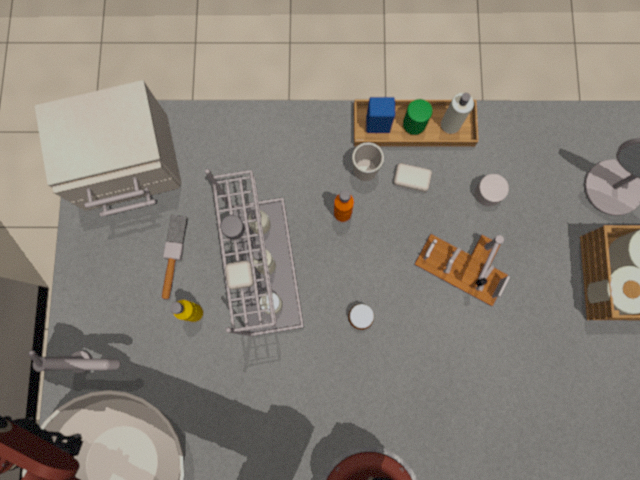

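The scene view shows the caddy's three white things: one at (341,320), a middle one at (376,290) and one at (404,280). It also shows an orange bottle (270,270), a yellow one (480,320), and a white bottle in the wooden tray (110,235). The cradle is at (260,200), with its keeper knob at (268,166). I'll check the choice in one close crop and localise things.

```bash
cat > h.py <<'E'
import numpy as np,cv2
from scipy.spatial.transform import Rotation as R
from plant import manip
def rot(q): return R.from_quat(np.r_[q[1:],q[0]])
class Cam:
    def __init__(s,n):
        f=manip.grab_frame(n); s.img=np.ascontiguousarray(f["img"]); s.K=np.array([f["fx"],f["fy"],f["cx"],f["cy"]]); s.e=np.array(f["eye"]); s.R=rot(f["rotation"]).as_matrix()
    def proj(s,p):
        c=s.R.T@(np.array(p)-s.e); return c[:2]/c[2]*s.K[:2]+s.K[2:]
    def ray(s,u): return s.R@np.r_[(np.array(u)-s.K[2:])/s.K[:2],1]
    def hit(s,u,z):
        d=s.ray(u); return s.e+d*(z-s.e[2])/d[2]
def tri(c1,u1,c2,u2):
    d1,d2=c1.ray(u1),c2.ray(u2); A=np.c_[d1,-d2]; t=np.linalg.lstsq(A,c2.e-c1.e,rcond=None)[0]
    a,b=c1.e+d1*t[0],c2.e+d2*t[1]; return (a+b)/2,np.linalg.norm(a-b)
E
python3 - <<'E'
from h import *
c=Cam("scene"); t=Cam("top"); print("scene R\n",c.R.round(2),"\ntop R\n",t.R.round(2))
a=cv2.resize(c.img[155:380,285:480],None,fx=2.6,fy=2.6,interpolation=2)
cv2.imwrite("pics/crop1.png",a[:,:,::-1])
b=[t.img[160:340,200:310],t.img[220:310,405:520]]
b=[cv2.resize(x,None,fx=s,fy=s,interpolation=2) for x,s in zip(b,(3.3,4))]
o=np.zeros((600,830,3),np.uint8); o[:b[0].shape[0],:b[0].shape[1]]=b[0]; o[:b[1].shape[0],365:365+b[1].shape[1]]=b[1]
cv2.imwrite("pics/crop2.png",o[:,:800,::-1])
E
for i in 1 2 ; do :; done
python3 -m pendant '[[1,[0,0,-1],0],[1,[0,0,-1],0],[1,[0,0,-1],0]]'
```

```text
scene R
 [[-0.82  0.34 -0.47]
 [ 0.58  0.49 -0.65]
 [ 0.   -0.8  -0.6 ]] 
top R
 [[ 0.   -0.98  0.19]
 [-1.   -0.    0.01]
 [-0.01 -0.19 -0.98]]
time: 0.5
tool_pos: [0.1803, 0.5997, 0.3576]
tool_rot: [0.001, 0.145, 0.989, 0.004]
contact_force: [-0.3, 0.5, 0.2]
gripper_width: 1.001
grasp_force: 0.0
```

View pics/crop1.png

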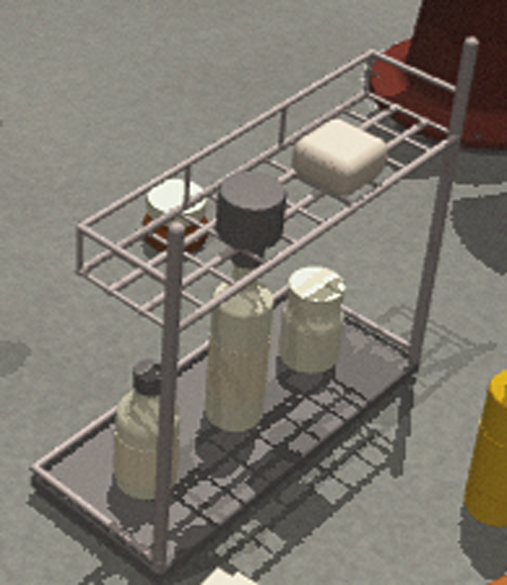

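View pics/crop2.png

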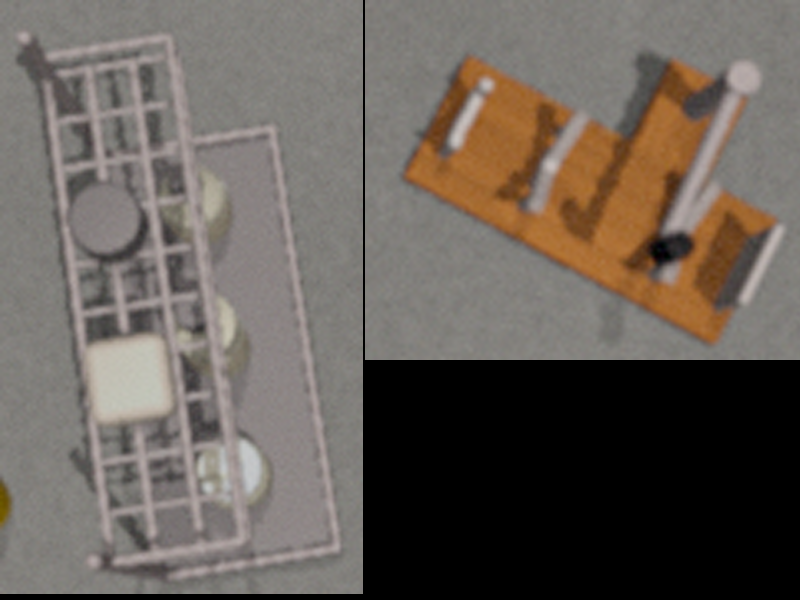

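The crop confirms it: the middle thing, scene (376,290), is the tall slim bottle with neck and cap. The stubby one is at (341,320) and the jar at (404,280). The other look-alikes are orange (270,270), yellow (480,320) and the white one in the tray (110,235). The keeper is closed, with its knob at top (481,282). Next I'll measure poses, and check how the arm handles a pose out of reach, since rows carry no tilt.

```bash
python3 - <<'E'
from h import *
t=Cam("top"); c=Cam("scene")
def q1(u,v): return (200+u/3.3,160+v/3.3)
def q2(u,v): return (405+(u-365)/4,220+v/4)
def sc(u,v): return (285+u/2.6,155+v/2.6)
f1=t.hit(q1(273,128),.03);f2=t.hit(q1(337,548),.03);p1=t.hit(q1(25,38),.315);p2=t.hit(q1(95,562),.315)
print("front",f1,f2,"posts",p1,p2)
post=t.hit(q2(743,77),.104);knob=t.hit(q2(674,245),.137);fork=t.hit(q2(468,117),.05);stop=t.hit(q2(762,265),.062)
print("post",post,"knob",knob,"fork",fork,"stop",stop)
print("tri knob",tri(t,q2(674,243),c,(268,161)),"post",tri(t,q2(743,77),c,(225,175)))
print("jar top",t.hit(q1(232,470),.095), "jar scene",c.hit(sc(316,285),.095))
print("bottle foot scene",c.hit(sc(237,423),.02))
E
python3 -m pendant '[[1,[0,0,-1],0],[1,[0,0,-1],0],[1,[0,0,-1],0]]'
python3 -m pendant '[[1,[0,0,-1],0],[1,[0,0,-1],0],[1,[0,0,-1],0]]'
python3 -m pendant '[[1,[0,0,-1],0],[1,[0,0,-1],0],[1,[0,0,-1],0]]'
python3 -m pendant '[[1,[0,0,-1],0],[1,[0,0,-1],0],[1,[0,0,-1],0]]'; python3 -c "
from h import *; print(manip.state()['joint_pos'].round(3))"
```

```text
front [0.68064128 0.20074411 0.03      ] [0.38102941 0.1513284  0.03      ] posts [0.65694573 0.3203611  0.315     ] [0.36237501 0.27008149 0.315     ]
post [ 0.5697005 -0.285702   0.104    ] knob [ 0.47254822 -0.23395809  0.137     ] fork [ 0.55625652 -0.14354637  0.05      ] stop [ 0.47023376 -0.3035822   0.062     ]
tri knob (array([ 0.47515551, -0.23595165,  0.13346941]), np.float64(0.0028588547720418364)) post (array([ 0.57053031, -0.28670175,  0.10188897]), np.float64(0.0010246579971667363))
jar top [0.42940163 0.21872942 0.095     ] jar scene [0.4340419  0.22193587 0.095     ]
bottle foot scene [0.52768328 0.24658016 0.02      ]
time: 0.9
tool_pos: [0.1799, 0.5988, 0.4754]
tool_rot: [0.001, 0.145, 0.989, 0.002]
contact_force: [-0.3, -0.6, 0.6]
gripper_width: 1.003
grasp_force: 0.0
time: 1.2
tool_pos: [0.1797, 0.5984, 0.5956]
tool_rot: [0.001, 0.145, 0.989, 0.002]
contact_force: [0.4, 0.9, 1.3]
gripper_width: 1.0
grasp_force: 0.0
time: 1.5
tool_pos: [0.1795, 0.598, 0.7148]
tool_rot: [0.001, 0.145, 0.989, 0.002]
contact_force: [0.0, 1.0, 1.4]
gripper_width: 0.999
grasp_force: 0.0
time: 1.8
tool_pos: [0.1717, 0.5704, 0.8081]
tool_rot: [-0.004, 0.145, 0.989, -0.01]
contact_force: [-12.8, -41.3, 8.4]
gripper_width: 1.001
grasp_force: 0.0
[ 1.152  0.488  0.055  0.005  2.62  -0.122]
```

```bash
python3 -m pendant '[[1,[0,0,0],0],[1,[0,0,0],0]]'; python3 -c "
from h import *; print(manip.state()['joint_pos'].round(4))"
```

```text
time: 2.0
tool_pos: [0.1711, 0.5694, 0.8089]
tool_rot: [-0.004, 0.145, 0.989, -0.009]
contact_force: [0.0, 0.0, -0.5]
gripper_width: 1.0
grasp_force: 0.0
[ 1.1525  0.4844  0.0578  0.0054  2.619  -0.1218]
```

```bash
python3 -m pendant '[[1,[0,0,1],0],[1,[0,0,1],0],[1,[0,0,1],0],[1,[0,0,1],0],[1,[0,0,1],0]]'; python3 -c "
from h import *; print(manip.state()['joint_pos'].round(4))"
```

```text
time: 2.5
tool_pos: [0.1694, 0.5667, 0.6848]
tool_rot: [-0.005, 0.145, 0.989, -0.013]
contact_force: [-0.1, -0.3, 1.1]
gripper_width: 0.999
grasp_force: 0.0
[ 1.1533  0.1333  0.7677  0.0035  2.2677 -0.1237]
```

```bash
cat > st.py <<'E'
from h import *
import json
s=manip.state(); z=rot(s['tool_rot']).as_matrix()
json.dump([s['joint_pos'].tolist(),s['tool_pos'].tolist(),s['tool_rot'].tolist()],open('log.jsonl','a')); open('log.jsonl','a').write('\n')
a=z[:,2]; print('J',s['joint_pos'].round(3),'r %.3f z %.3f'%(np.hypot(*s['tool_pos'][:2]),s['tool_pos'][2]),'tilt %.3f az %.2f'%(np.arccos(-a[2]),np.arctan2(a[1],a[0])),'yt',z[:,1].round(2),'F',np.linalg.norm(s['contact_force']).round(1))
E
python3 st.py
python3 -m pendant '[[1,[1,1,0],0],[1,[1,1,0],0],[1,[1,1,0],0],[1,[1,1,0],0]]'|head -2;python3 st.py
python3 -m pendant '[[1,[0,1,0],0],[1,[0,1,0],0],[1,[0,1,0],0]]' |head -2;python3 st.py
python3 -m pendant '[[1,[0,1,0],0],[1,[0,1,0],0],[1,[0,1,0],0]]'|head -2;python3 st.py
python3 -m pendant '[[1,[0,1,0],0],[1,[0,1,0],0],[1,[0,1,0],0]]'|head -2;python3 st.py
python3 -m pendant '[[1,[0,1,0],0],[1,[0,1,0],0],[1,[0,1,0],0]]'|head -2;python3 st.py
```

```text
J [ 1.153  0.133  0.768  0.004  2.268 -0.124] r 0.591 z 0.685 tilt 0.027 az -2.09 yt [ 0.29  0.96 -0.03] F 1.1
time: 2.9
tool_pos: [0.0869, 0.7191, 0.6885]
J [1.346 0.574 0.195 0.009 2.387 0.07 ] r 0.724 z 0.688 tilt 0.015 az -2.21 yt [ 0.28  0.96 -0.01] F 1.2
time: 3.2
tool_pos: [0.1153, 0.7798, 0.6385]
J [1.327 0.73  0.058 0.011 2.353 0.056] r 0.788 z 0.638 tilt 0.008 az 2.79 yt [0.29 0.96 0.  ] F 0.7
time: 3.5
tool_pos: [0.1354, 0.8197, 0.6002]
J [1.314 0.78  0.055 0.014 2.267 0.045] r 0.831 z 0.600 tilt 0.041 az 1.59 yt [0.29 0.96 0.04] F 0.3
time: 3.8
tool_pos: [0.154, 0.8569, 0.558]
J [1.303 0.831 0.055 0.017 2.187 0.035] r 0.871 z 0.558 tilt 0.070 az 1.51 yt [0.29 0.96 0.07] F 0.7
time: 4.1
tool_pos: [0.1706, 0.8887, 0.5206]
J [1.294 0.876 0.055 0.021 2.111 0.027] r 0.905 z 0.521 tilt 0.101 az 1.47 yt [0.29 0.95 0.1 ] F 0.9
```

```bash

python3 -m pendant '[[1,[0,1,-0.9],0]]'>/dev/null
python3 -m pendant '[[1,[0,1,-0.9],0]]'>/dev/null
python3 -m pendant '[[1,[0,1,-0.9],0]]'>/dev/null
python3 -m pendant '[[1,[0,1,-0.9],0]]'>/dev/null;python3 st.py
python3 -m pendant '[[1,[0,1,-0.9],0],[1,[0,1,-0.9],0],[1,[0,1,-0.9],0],[1,[0,1,-0.9],0]]'|head -1;python3 st.py
python3 -m pendant '[[1,[0,1,-0.9],0],[1,[0,1,-0.9],0],[1,[0,1,-0.9],0],[1,[0,1,-0.9],0]]'|head -1;python3 st.py
```

```text
J [1.272 0.807 0.055 0.035 2.066 0.014] r 0.896 z 0.584 tilt 0.216 az 1.42 yt [0.29 0.93 0.21] F 1.2
time: 4.9
J [1.26  0.773 0.055 0.042 2.071 0.006] r 0.883 z 0.614 tilt 0.245 az 1.41 yt [0.28 0.93 0.24] F 1.1
time: 5.3
J [ 1.247e+00  7.360e-01  5.500e-02  4.900e-02  2.075e+00 -1.000e-03] r 0.867 z 0.646 tilt 0.278 az 1.40 yt [0.28 0.92 0.27] F 1.0
```

```bash
cat > mv.py <<'E'
# usage: mv.py x y z [x y z ...] : shifts in tool axes (units 12cm) from the measured pose to each target
from h import *; import sys
s=manip.state(); M=rot(s['tool_rot']).as_matrix(); p=np.array(s['tool_pos']); print('t %.1f'%s['time'],'at',p.round(4),'J',s['joint_pos'].round(2),'F',np.round(s['contact_force'],1),'w %.3f g %.1f'%(s['gripper_width'],s['grasp_force']))
a=M[:,2]; print('tilt %.3f az %.3f'%(np.arccos(-a[2]),np.arctan2(a[1],a[0])),'xt',M[:,0].round(3),'yt',M[:,1].round(3),'zt',a.round(3))
for g in np.array(sys.argv[1:],float).reshape(-1,3):
    d=M.T@(g-p)/.12; n=int(np.ceil(abs(d).max()-1e-9)); print(g,'total',d.round(2),'calls',n,'each',(d/max(n,1)).round(3),'rows/call %.1f'%(np.linalg.norm(d/max(n,1))*.12/.05))
E
python3 mv.py .507 -.198 .25; cat log.jsonl | python3 -c "
import sys,json,numpy as np
from scipy.optimize import least_squares
from scipy.spatial.transform import Rotation as R
D=[json.loads(l) for l in sys.stdin]
J=np.array([d[0] for d in D]);P=np.array([d[1] for d in D]);Q=np.array([d[2] for d in D])
def fk(p,j):
    a1,d1,L1,a3,L2,L3=p; Rr=lambda ax,t:R.from_euler(ax,t)
    r=Rr('z',j[0]); x=r.apply([a1,0,d1]); r=r*Rr('y',j[1]); x=x+r.apply([0,0,L1]); r=r*Rr('y',j[2]); x=x+r.apply([a3,0,L2]); r=r*Rr('z',j[3])*Rr('y',j[4]); x=x+r.apply([0,0,L3]); r=r*Rr('z',j[5]); return x,r
f=lambda p:np.concatenate([fk(p,j)[0]-q for j,q in zip(J,P)])
s=least_squares(f,[0.05,.35,.4,0,.4,.25]); print(s.x.round(4),abs(s.fun).max())
x,r=fk(s.x,J[-1]); q=R.from_quat(np.roll(Q[-1],-1)); print((r.inv()*q).as_rotvec())"
```

```text
t 5.3 at [0.1927 0.8455 0.6463] J [ 1.25  0.74  0.06  0.05  2.08 -0.  ] F [ 0.  -0.7 -0.7] w 0.996 g 0.0
tilt 0.278 az 1.403 xt [-0.958  0.284  0.035] yt [0.283 0.92  0.272] zt [ 0.046  0.271 -0.962]
[ 0.507 -0.198  0.25 ] total [-5.1  -8.16  0.94] calls 9 each [-0.566 -0.906  0.105] rows/call 2.6
[0.0089 0.3863 0.3977 0.0878 0.6112 0.4146] 0.07176922878115788
[-1.38729120e-16 -3.08286933e-17  1.57079633e+00]
```

```bash
m() { :; }
python3 -m pendant '[[0,[-0.57,-0.91,0.1],0],[0,[-0.57,-0.91,0.1],0],[0,[-0.57,-0.91,0.1],0]]'>/dev/null
python3 -m pendant '[[0,[-0.57,-0.91,0.1],0],[0,[-0.57,-0.91,0.1],0],[0,[-0.57,-0.91,0.1],0]]'>/dev/null
python3 -m pendant '[[0,[-0.57,-0.91,0.1],0],[0,[-0.57,-0.91,0.1],0],[0,[-0.57,-0.91,0.1],0]]'>/dev/null
python3 -m pendant '[[0,[-0.57,-0.91,0.1],0],[0,[-0.57,-0.91,0.1],0],[0,[-0.57,-0.91,0.1],0]]'>/dev/null;python3 mv.py .507 -.198 .25
python3 -m pendant '[[0,[-0.57,-0.91,0.1],0],[0,[-0.57,-0.91,0.1],0],[0,[-0.57,-0.91,0.1],0]]'>/dev/null
python3 -m pendant '[[0,[-0.57,-0.91,0.1],0],[0,[-0.57,-0.91,0.1],0],[0,[-0.57,-0.91,0.1],0]]'>/dev/null
python3 -m pendant '[[0,[-0.57,-0.91,0.1],0],[0,[-0.57,-0.91,0.1],0],[0,[-0.57,-0.91,0.1],0]]'>/dev/null;python3 mv.py .507 -.198 .25 .507 -.198 .1; python3 st.py
```

```text
t 6.5 at [0.3294 0.3963 0.4809] J [ 0.63 -0.39  1.61  0.19  1.71 -0.6 ] F [0.2 0.9 0.4] w 0.002 g 0.0
tilt 0.279 az 1.391 xt [-0.958  0.286  0.032] yt [0.283 0.919 0.273] zt [ 0.049  0.271 -0.961]
[ 0.507 -0.198  0.25 ] total [-2.89 -4.66  0.58] calls 5 each [-0.579 -0.932  0.116] rows/call 2.6
t 7.4 at [0.4354 0.0453 0.3498] J [-0.25 -0.49  1.9   0.28  1.75 -1.47] F [0.8 0.1 0.2] w -0.004 g 0.0
tilt 0.276 az 1.389 xt [-0.957  0.287  0.031] yt [0.285 0.92  0.27 ] zt [ 0.049  0.268 -0.962]
[ 0.507 -0.198  0.25 ] total [-1.18 -1.92  0.29] calls 2 each [-0.589 -0.96   0.144] rows/call 2.7
[ 0.507 -0.198  0.1  ] total [-1.22 -2.26  1.49] calls 3 each [-0.406 -0.753  0.497] rows/call 2.4
J [-0.246 -0.491  1.899  0.279  1.746 -1.474] r 0.438 z 0.350 tilt 0.276 az 1.39 yt [0.28 0.92 0.27] F 0.8
```

```bash
python3 -m pendant '[[0,[-0.41,-0.75,0.45],0],[0,[-0.41,-0.75,0.45],0],[0,[-0.41,-0.75,0.45],0]]'>/dev/null
python3 -m pendant '[[0,[-0.41,-0.75,0.45],0],[0,[-0.41,-0.75,0.45],0],[0,[-0.41,-0.75,0.45],0]]'>/dev/null
python3 -m pendant '[[0,[-0.41,-0.75,0.45],0],[0,[-0.41,-0.75,0.45],0],[0,[-0.41,-0.75,0.45],0],[0,[-0.41,-0.75,0.45],0]]'>/dev/null
python3 mv.py .507 -.198 .103 .487 -.216 .103 .473 -.238 .103 .464 -.2635 .103 .462 -.29 .103  .466 -.316 .103 .476 -.34 .103 .492 -.361 .103 .5 -.367 .103
python3 - <<'E'
from h import *
c=Cam("scene"); a=cv2.resize(c.img[90:290,170:370],None,fx=2.6,fy=2.6); cv2.imwrite("pics/k1.png",a[:,:,::-1])
E
```

```text
t 8.4 at [ 0.5074 -0.1993  0.1143] J [-0.64  0.03  1.86  0.25  1.39 -1.98] F [0.5 0.2 0.1] w 0.002 g 0.0
tilt 0.277 az 1.406 xt [-0.958  0.285  0.035] yt [0.284 0.92  0.271] zt [ 0.045  0.27  -0.962]
[ 0.507 -0.198  0.103] total [ 0.   -0.02  0.09] calls 1 each [ 0.003 -0.016  0.094] rows/call 0.2
[ 0.487 -0.216  0.103] total [ 0.12 -0.2   0.05] calls 1 each [ 0.119 -0.202  0.046] rows/call 0.6
[ 0.473 -0.238  0.103] total [ 0.18 -0.4  -0.01] calls 1 each [ 0.179 -0.403 -0.009] rows/call 1.1
[ 0.464  -0.2635  0.103 ] total [ 0.19 -0.62 -0.07] calls 1 each [ 0.19 -0.62 -0.07] rows/call 1.6
[ 0.462 -0.29   0.103] total [ 0.14 -0.83 -0.13] calls 1 each [ 0.143 -0.828 -0.13 ] rows/call 2.0
[ 0.466 -0.316  0.103] total [ 0.05 -1.02 -0.19] calls 2 each [ 0.025 -0.509 -0.094] rows/call 1.2
[ 0.476 -0.34   0.103] total [-0.09 -1.18 -0.24] calls 2 each [-0.044 -0.589 -0.119] rows/call 1.4
[ 0.492 -0.361  0.103] total [-0.27 -1.3  -0.28] calls 2 each [-0.133 -0.65  -0.139] rows/call 1.6
[ 0.5   -0.367  0.103] total [-0.34 -1.33 -0.29] calls 2 each [-0.172 -0.664 -0.145] rows/call 1.7
```

View pics/k1.png

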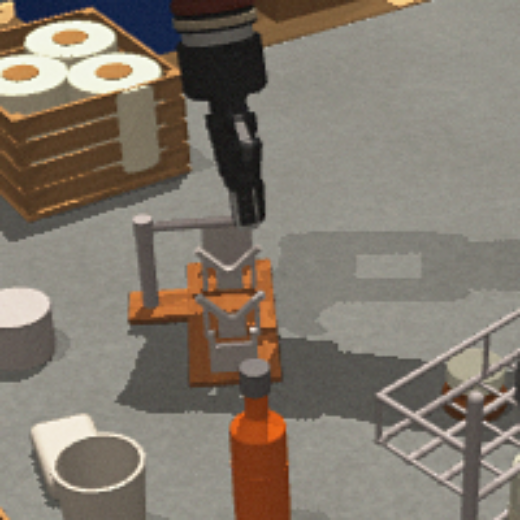

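```bash
python3 -m pendant '[[0,[0.06,-0.1,0.07],0],[0,[0.12,-0.2,0.05],0],[0,[0.15,-0.3,0.02],0],[0,[0.18,-0.4,-0.01],0],[0,[0.19,-0.51,-0.04],0],[0,[0.19,-0.62,-0.07],0],[0,[0.17,-0.72,-0.1],0],[0,[0.14,-0.83,-0.13],0],[0,[0.1,-0.93,-0.16],0],[0,[0.08,-0.98,-0.18],0]]'
python3 mv.py .466 -.316 .103 .476 -.34 .103 .492 -.361 .103 .505 -.372 .103 .505 -.372 .2
```

```text
time: 9.45
tool_pos: [0.4624, -0.3109, 0.1028]
tool_rot: [0.002, 0.145, 0.98, 0.138]
contact_force: [-0.2, 0.2, -0.1]
gripper_width: 0.001
grasp_force: 0.2
t 9.4 at [ 0.4624 -0.3109  0.1028] J [-0.83  0.1   1.8   0.22  1.42 -2.16] F [-0.2  0.2 -0.1] w 0.001 g 0.2
tilt 0.277 az 1.412 xt [-0.958  0.285  0.037] yt [0.284 0.92  0.271] zt [ 0.043  0.27  -0.962]
[ 0.466 -0.316  0.103] total [-0.04 -0.03 -0.01] calls 1 each [-0.04  -0.03  -0.012] rows/call 0.1
[ 0.476 -0.34   0.103] total [-0.18 -0.19 -0.06] calls 1 each [-0.177 -0.19  -0.062] rows/call 0.6
[ 0.492 -0.361  0.103] total [-0.35 -0.31 -0.1 ] calls 1 each [-0.355 -0.313 -0.104] rows/call 1.2
[ 0.505 -0.372  0.103] total [-0.48 -0.37 -0.12] calls 1 each [-0.485 -0.367 -0.124] rows/call 1.5
[ 0.505 -0.372  0.2  ] total [-0.45 -0.15 -0.9 ] calls 1 each [-0.455 -0.148 -0.901] rows/call 2.4
```

```bash
python3 -m pendant '[[0,[-0.08,-0.1,-0.03],0],[0,[-0.18,-0.19,-0.06],0],[0,[-0.27,-0.26,-0.08],0],[0,[-0.36,-0.32,-0.1],0],[0,[-0.42,-0.35,-0.11],0],[0,[-0.47,-0.37,-0.12],0],[0,[-0.47,-0.37,-0.12],0]]'
python3 -m pendant '[[0,[0.1,0,-0.4],0],[0,[0.2,0,-0.8],0],[0,[0.2,0,-1],0],[0,[0.2,0,-1],0]]'
python3 - <<'E'
from h import *
t=Cam("top"); 
cv2.imwrite("pics/k2.png",cv2.resize(t.img[190:330,390:560],None,fx=3,fy=3)[:,:,::-1])
E
```

```text
time: 10.15
tool_pos: [0.5041, -0.3707, 0.1031]
tool_rot: [0.002, 0.145, 0.98, 0.138]
contact_force: [-0.4, 0.5, 0.3]
gripper_width: -0.002
grasp_force: 0.0
time: 10.55
tool_pos: [0.4766, -0.3984, 0.2257]
tool_rot: [0.006, 0.145, 0.98, 0.134]
contact_force: [0.9, -0.7, 0.2]
gripper_width: 0.001
grasp_force: 0.0
```

View pics/k2.png

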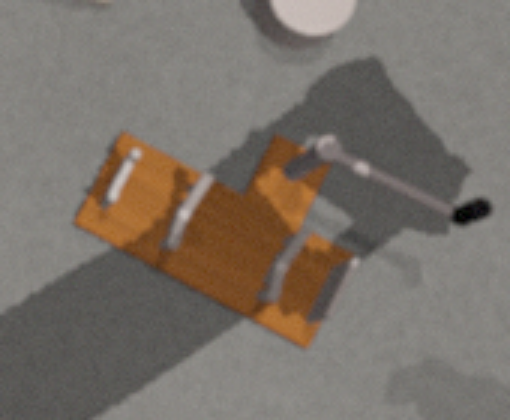

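The keeper now points along the cradle's +x, about 1.57 rad, with its knob at crop (472,211). Next I'll refine the cradle's pose from its base corners and plan the move back to tilt the tool.

```bash
python3 mv.py .47 .3 .5 .02 .86 .62
python3 - <<'E'
from h import *
t=Cam("top"); q=lambda u,v:(390+u/3,190+v/3)
C=np.array([t.hit(q(*p),.008) for p in((122,132),(77,224),(308,347),(355,258))])
print("base corners",C.round(4).tolist(),"centre",C.mean(0))
ax=(C[2]+C[3]-C[0]-C[1]); print("x az",np.degrees(np.arctan2(ax[1],ax[0])), np.linalg.norm(ax)/2)
po=t.hit(q(330,149),.104); kn=t.hit(q(483,208),.137); print("post",po,"knob",kn,np.degrees(np.arctan2(*(kn-po)[1::-1])))
for n,p,z in(("fork",(123,177),.05),("s1",(190,211),.053),("s2",(285,267),.053),("stop",(338,290),.06)): print(n,t.hit(q(*p),z))
E
```

```text
t 10.6 at [ 0.4759 -0.397   0.2225] J [-0.91  0.15  1.55  0.2   1.63 -2.19] F [ 1.2  0.9 -0.2] w 0.001 g 0.0
tilt 0.273 az 1.392 xt [-0.958  0.285  0.031] yt [0.282 0.921 0.268] zt [ 0.048  0.265 -0.963]
[0.47 0.3  0.5 ] total [ 1.77  5.96 -0.69] calls 6 each [ 0.295  0.993 -0.115] rows/call 2.5
[0.02 0.86 0.62] total [ 6.73  9.46 -0.59] calls 10 each [ 0.673  0.946 -0.059] rows/call 2.8
base corners [[0.6006, -0.1524, 0.008], [0.5265, -0.1147, 0.008], [0.4307, -0.2912, 0.008], [0.5003, -0.3316, 0.008]] centre [ 0.5145032 -0.2224715  0.008    ]
x az -118.86933936821299 0.20307384966868403
post [ 0.56876664 -0.28675205  0.104     ] knob [ 0.52000746 -0.38258943  0.137     ] -116.96562905919231
fork [ 0.55684195 -0.14413924  0.05      ]
s1 [ 0.53018013 -0.19369432  0.053     ]
s2 [ 0.48755705 -0.26376341  0.053     ]
stop [ 0.46949773 -0.30060546  0.06      ]
```

```bash
python3 -m pendant '[[1,[0.3,0.99,-0.12],0],[1,[0.3,0.99,-0.12],0],[1,[0.3,0.99,-0.12],0]]'>/dev/null
python3 -m pendant '[[1,[0.3,0.99,-0.12],0],[1,[0.3,0.99,-0.12],0],[1,[0.3,0.99,-0.12],0]]'>/dev/null
python3 -m pendant '[[1,[0.3,0.99,-0.12],0],[1,[0.3,0.99,-0.12],0],[1,[0.3,0.99,-0.12],0]]'>/dev/null
python3 -m pendant '[[1,[0.3,0.99,-0.12],0],[1,[0.3,0.99,-0.12],0],[1,[0.3,0.99,-0.12],0]]'>/dev/null
python3 -m pendant '[[1,[0.3,0.99,-0.12],0],[1,[0.3,0.99,-0.12],0],[1,[0.3,0.99,-0.12],0]]'>/dev/null
python3 -m pendant '[[1,[0.3,0.99,-0.12],0],[1,[0.3,0.99,-0.12],0],[1,[0.3,0.99,-0.12],0]]'>/dev/null
python3 mv.py .02 .86 .62
python3 -m pendant '[[1,[0.99,0.7,0],0],[1,[0.99,0.7,0],0],[1,[0.99,0.7,0],0]]'>/dev/null
python3 -m pendant '[[1,[0.99,0.7,0],0],[1,[0.99,0.7,0],0],[1,[0.99,0.7,0],0]]'>/dev/null
python3 -m pendant '[[1,[0.99,0.7,0],0],[1,[0.99,0.7,0],0],[1,[0.99,0.7,0],0]]'>/dev/null
python3 -m pendant '[[1,[0.99,0.7,0],0],[1,[0.99,0.7,0],0],[1,[0.99,0.7,0],0]]'>/dev/null
python3 mv.py .0 .9 .66
```

```text
t 12.4 at [0.4652 0.3013 0.5021] J [ 0.32 -0.25  1.47  0.25  1.79 -0.89] F [-0.3 -0.6 -0.6] w 1.003 g 0.0
tilt 0.276 az 1.418 xt [-0.959  0.281  0.037] yt [0.28  0.921 0.27 ] zt [ 0.041  0.269 -0.962]
[0.02 0.86 0.62] total [4.9  3.51 0.15] calls 5 each [0.98  0.703 0.031] rows/call 2.9
t 13.7 at [0.1036 0.7443 0.6073] J [1.33 0.23 0.82 0.02 1.83 0.06] F [0.6 0.2 0.3] w 1.002 g 0.0
tilt 0.271 az 1.407 xt [-0.959  0.283  0.034] yt [0.282 0.922 0.266] zt [ 0.044  0.265 -0.963]
[0.   0.9  0.66] total [ 1.21  1.07 -0.12] calls 2 each [ 0.605  0.535 -0.059] rows/call 1.9
```

```bash
python3 -m pendant '[[1,[1,1,-0.1],0],[1,[1,1,-0.1],0],[1,[1,1,-0.1],0],[1,[1,1,-0.1],0]]'>/dev/null
python3 -m pendant '[[1,[0.5,1,-0.4],0]]'>/dev/null
python3 -m pendant '[[1,[0.5,1,-0.4],0]]'>/dev/null
python3 -m pendant '[[1,[0.3,1,-0.4],0]]'>/dev/null
python3 -m pendant '[[1,[0.3,1,-0.4],0]]'>/dev/null
python3 st.py
python3 -m pendant '[[1,[0.3,1,-0.3],0]]'>/dev/null
python3 -m pendant '[[1,[0.3,1,-0.3],0]]'>/dev/null
python3 -m pendant '[[1,[0.3,1,-0.3],0]]'>/dev/null
python3 -m pendant '[[1,[0.3,1,-0.3],0]]'>/dev/null
python3 -m pendant '[[1,[0.3,1,-0.3],0]]'>/dev/null
python3 -m pendant '[[1,[0.3,1,-0.3],0]]'>/dev/null
python3 mv.py;python3 st.py
```

```text
J [ 1.487  0.725  0.055 -0.016  1.949  0.199] r 0.895 z 0.667 tilt 0.412 az 1.45 yt [0.28 0.88 0.39] F 0.4
t 15.1 at [-6.000e-04  9.271e-01  7.016e-01] J [ 1.49  0.71  0.06 -0.    1.79  0.21] F [-0.2 -0.3  0.3] w 0.997 g 0.0
tilt 0.585 az 1.486 xt [-0.962  0.25   0.111] yt [0.269 0.797 0.541] zt [ 0.047  0.55  -0.834]
J [ 1.493  0.711  0.055 -0.004  1.791  0.206] r 0.927 z 0.702 tilt 0.585 az 1.49 yt [0.27 0.8  0.54] F 0.5
```

```bash
python3 -m pendant '[[1,[0.8,1,-0.1],0]]'>/dev/null
python3 -m pendant '[[1,[0.8,1,-0.1],0]]'>/dev/null
python3 -m pendant '[[1,[0.8,1,-0.1],0]]'>/dev/null
python3 -m pendant '[[1,[0.8,1,-0.1],0]]'>/dev/null
python3 st.py
python3 -m pendant '[[1,[0.4,1,0],0]]'>/dev/null
python3 -m pendant '[[1,[0.4,1,0],0]]'>/dev/null
python3 -m pendant '[[1,[0.4,1,0],0]]'>/dev/null
python3 -m pendant '[[1,[0.3,1,0.2],0]]'>/dev/null
python3 -m pendant '[[1,[0.3,1,0.2],0]]'>/dev/null
python3 -m pendant '[[1,[0.3,1,0.2],0]]'>/dev/null
python3 -m pendant '[[1,[0.3,1,0.2],0]]'>/dev/null
python3 -m pendant '[[1,[0.3,1,0.2],0]]'>/dev/null
python3 -m pendant '[[1,[0.3,1,0.2],0]]'>/dev/null
python3 mv.py;python3 st.py
```

```text
J [ 1.583  0.718  0.056 -0.049  1.671  0.272] r 0.956 z 0.714 tilt 0.698 az 1.51 yt [0.26 0.73 0.63] F 0.4
t 16.4 at [-0.0666  1.019   0.7543] J [ 1.57  0.74  0.06 -0.02  1.38  0.26] F [ 0.4 -0.4  0.3] w 1.002 g 0.0
tilt 0.967 az 1.548 xt [-0.966  0.161  0.201] yt [0.256 0.545 0.798] zt [ 0.019  0.823 -0.568]
J [ 1.568  0.738  0.056 -0.017  1.381  0.261] r 1.021 z 0.754 tilt 0.967 az 1.55 yt [0.26 0.54 0.8 ] F 0.6
```

```bash
python3 -m pendant '[[1,[0,0,0],0.047],[1,[0,0,0],0.094],[1,[0,0,0],0.14],[1,[0,0,0],0.188],[1,[0,0,0],0.235],[1,[0,0,0],0.282],[1,[0,0,0],0.33],[1,[0,0,0],0.376],[1,[0,0,0],0.4214],[1,[0,0,0],0.4214]]' >/dev/null; python3 mv.py
python3 - <<'E'
from h import *
c=Cam("scene"); t=Cam("top")
def mask(im): 
    h=cv2.cvtColor(im,cv2.COLOR_RGB2HSV); return ((h[...,1]>28)&(h[...,0]>15)&(h[...,0]<50)&(h[...,2]>70)).astype(np.uint8)
def runs(row,lo,hi):
    x=np.where(row[lo:hi])[0]+lo; return np.split(x,np.where(np.diff(x)>3)[0]+1) if len(x) else []
m=mask(c.img)
for v in range(250,330,8): print('S',v,[(int(r[0]),int(r[-1])) for r in runs(m[v],320,425) if len(r)>3])
m=mask(t.img)
for v in range(212,320,5): print('T',v,[(int(r[0]),int(r[-1])) for r in runs(m[v],245,300) if len(r)>2])
E
```

```text
t 17.4 at [-0.0666  1.0184  0.7547] J [ 1.57  0.74  0.06 -0.02  1.38  1.58] F [ 0.1  0.6 -0.2] w 0.999 g 0.0
tilt 0.966 az 1.548 xt [0.012 0.568 0.823] yt [ 1.    -0.023  0.001] zt [ 0.019  0.823 -0.568]
S 250 []
S 258 [(375, 383)]
S 266 [(368, 371), (379, 388), (395, 402), (407, 417)]
S 274 [(366, 389), (394, 417)]
S 282 [(365, 388), (393, 416)]
S 290 [(365, 387), (392, 415)]
S 298 [(364, 387), (401, 406)]
S 306 [(334, 338), (364, 386)]
S 314 [(329, 345), (364, 385)]
S 322 [(329, 345)]
T 212 [(260, 264)]
T 217 [(248, 251), (261, 266)]
T 222 [(251, 256), (262, 269)]
T 227 [(250, 257), (263, 269)]
T 232 [(255, 257)]
T 237 []
T 242 []
T 247 []
T 252 [(266, 269)]
T 257 [(267, 270)]
T 262 [(245, 247), (254, 260), (271, 274)]
T 267 [(256, 262), (268, 274)]
T 272 [(259, 262), (269, 271)]
T 277 []
T 282 []
T 287 []
T 292 []
T 297 [(261, 265)]
T 302 [(263, 265)]
T 307 []
T 312 [(275, 277)]
T 317 []
```

```bash
python3 - <<'E'
from h import *
from scipy.optimize import least_squares
c=Cam("scene"); t=Cam("top"); a=np.linspace(0,2*np.pi,120); ci=.022*np.c_[np.cos(a),np.sin(a)]
def pr(cam,x,y,z): return np.array([cam.proj([x+q[0],y+q[1],z]) for q in ci])
def f(p):
    x,y=p; r=[]
    for z in(.05,.1):
        s=pr(c,x,y,z); v=s[:,1].mean(); l=364.2+(298-v)*.08*(v<298); rr=387+(298-v)*.12
        r+=[s[:,0].min()-l, s[:,0].max()-rr]
    T=np.r_[pr(t,x,y,.02),pr(t,x,y,.135)]; i=T[:,0].argmax(); r+=[T[i,0]-274.5]
    return r
s=least_squares(f,[.52,.237]); print(s.x,s.fun.round(2)); x,y=s.x
for z in(.02,): q=pr(c,x,y,z); print("foot bottom row",q[:,1].max())
T=pr(t,x,y,.02); print(T[T[:,0].argmax()])
x,y=.52,.2366; print(np.round(f([x,y]),1))
# bottle neck/cap centre predicted in scene
for z in (.15,.19): print(z,c.proj([*s.x,z]))
E
python3 mv.py .52 -.05 .5 .52 .05 .2
```

```text
[0.52716817 0.24006779] [-0.28  0.29  0.07 -0.06  0.05]
foot bottom row 323.6286815491798
[274.54740572 262.81857028]
[1.4 1.6 1.6 1.3 1.5]
0.15 [378.57751853 265.13456911]
0.19 [380.03982839 248.08383013]
t 17.6 at [-0.0665  1.0185  0.7542] J [ 1.57  0.74  0.06 -0.02  1.38  1.58] F [ 0.  -0.5  0.1] w 1.004 g 0.0
tilt 0.965 az 1.547 xt [0.011 0.569 0.822] yt [ 1.    -0.022  0.002] zt [ 0.019  0.822 -0.569]
[ 0.52 -0.05  0.5 ] total [-6.76  5.07 -6.02] calls 7 each [-0.965  0.725 -0.86 ] rows/call 3.6
[0.52 0.05 0.2 ] total [-8.34  5.05 -3.91] calls 9 each [-0.926  0.561 -0.435] rows/call 2.8
```

```bash
python3 -m pendant '[[1,[-0.97,0.63,-0.63],0],[1,[-0.97,0.63,-0.63],0],[1,[-0.97,0.63,-0.63],0],[1,[-0.97,0.63,-0.63],0]]'>/dev/null
python3 -m pendant '[[1,[-0.97,0.63,-0.63],0],[1,[-0.97,0.63,-0.63],0],[1,[-0.97,0.63,-0.63],0],[1,[-0.97,0.63,-0.63],0]]'>/dev/null
python3 -m pendant '[[1,[-0.97,0.63,-0.63],0],[1,[-0.97,0.63,-0.63],0],[1,[-0.97,0.63,-0.63],0],[1,[-0.97,0.63,-0.63],0]]'>/dev/null
python3 mv.py .52 -.02 .33
python3 -m pendant '[[1,[-0.97,0.63,-0.63],0],[1,[-0.97,0.63,-0.63],0],[1,[-0.97,0.63,-0.63],0],[1,[-0.97,0.63,-0.63],0]]'>/dev/null
python3 -m pendant '[[1,[-0.97,0.63,-0.63],0],[1,[-0.97,0.63,-0.63],0],[1,[-0.97,0.63,-0.63],0],[1,[-0.97,0.63,-0.63],0]]'>/dev/null
python3 mv.py .52 -.02 .33
```

```text
t 18.8 at [0.1518 0.6289 0.5957] J [ 1.05 -0.45  1.65  0.46  1.09  1.04] F [1.2 0.3 1.1] w 0.997 g 0.0
tilt 0.963 az 1.544 xt [0.013 0.571 0.821] yt [ 1.    -0.026  0.002] zt [ 0.022  0.821 -0.571]
[ 0.52 -0.02  0.33] total [-4.86  3.2  -3.11] calls 5 each [-0.973  0.64  -0.621] rows/call 3.2
t 19.6 at [0.299  0.3682 0.4909] J [ 0.21 -0.76  2.01  0.92  1.57  0.4 ] F [ 0.2 -0.1 -0. ] w 0.999 g 0.0
tilt 0.963 az 1.540 xt [0.018 0.571 0.821] yt [ 1.    -0.031 -0.001] zt [ 0.025  0.821 -0.571]
[ 0.52 -0.02  0.33] total [-2.91  1.94 -1.84] calls 3 each [-0.971  0.647 -0.614] rows/call 3.2
```

```bash
python3 -m pendant '[[1,[-0.6,1,-0.4],0],[1,[-0.6,1,-0.4],0],[1,[-0.6,1,-0.4],0],[1,[-0.6,1,-0.4],0]]'>/dev/null
python3 mv.py .52 -.02 .33
python3 -m pendant '[[1,[-1,0.5,-0.65],0],[1,[-1,0.5,-0.65],0],[1,[-1,0.5,-0.65],0],[1,[-1,0.5,-0.65],0]]'>/dev/null
python3 -m pendant '[[1,[-1,0.4,-0.65],0],[1,[-1,0.4,-0.65],0],[1,[-1,0.4,-0.65],0],[1,[-1,0.4,-0.65],0]]'>/dev/null
python3 mv.py .5235 .10 .188  .5255 .18 .135 .5265 .254 .081
```

```text
t 19.9 at [0.4176 0.2865 0.4582] J [-0.04 -0.51  1.91  0.97  1.68  0.13] F [-0.   0.3 -1.5] w 1.000 g 0.0
tilt 0.964 az 1.547 xt [0.019 0.57  0.821] yt [ 1.    -0.027 -0.005] zt [ 0.02   0.821 -0.571]
[ 0.52 -0.02  0.33] total [-2.32  0.93 -1.47] calls 3 each [-0.772  0.309 -0.49 ] rows/call 2.3
t 20.8 at [0.5174 0.0187 0.3499] J [-0.53 -0.12  1.78  0.87  1.92 -0.38] F [-0.5  0.7 -1.2] w 1.001 g 0.0
tilt 0.965 az 1.548 xt [0.017 0.569 0.822] yt [ 1.    -0.025 -0.003] zt [ 0.019  0.822 -0.569]
[0.5235 0.1    0.188 ] total [-0.72  0.04  1.33] calls 2 each [-0.361  0.019  0.663] rows/call 1.8
[0.5255 0.18   0.135 ] total [-0.71  0.04  2.13] calls 3 each [-0.235  0.013  0.709] rows/call 1.8
[0.5265 0.254  0.081 ] total [-0.72  0.03  2.89] calls 3 each [-0.242  0.011  0.963] rows/call 2.4
```

```bash
python3 -m pendant '[[0.85,[-0.36,0.02,0.66],0],[0.85,[-0.36,0.02,0.66],0],[0.85,[-0.36,0.02,0.66],0]]'>/dev/null
python3 -m pendant '[[0.85,[-0.36,0.02,0.66],0],[0.85,[-0.36,0.02,0.66],0],[0.85,[-0.36,0.02,0.66],0]]'>/dev/null
python3 -m pendant '[[0.85,[0,0,0.4],0],[0.85,[0,0,0.8],0],[0.85,[0,0,0.8],0],[0.85,[0,0,0.8],0]]'>/dev/null
python3 mv.py  .5265 .254 .081
python3 - <<'E'
from h import *
c=Cam("scene"); t=Cam("top")
a=cv2.resize(c.img[190:350,310:450],None,fx=3.5,fy=3.5); b=cv2.resize(t.img[190:340,190:310],None,fx=2.5,fy=2.5); o=np.zeros((560,795,3),np.uint8); o[:,:490]=a; o[:375,495:795]=b
cv2.imwrite("pics/g1.png",o[:,:,::-1])
E
```

```text
t 21.8 at [0.5255 0.181  0.1393] J [-0.24  0.05  2.    0.94  1.46 -0.51] F [-0.1  0.2  0.7] w 0.850 g 0.0
tilt 0.965 az 1.547 xt [0.008 0.569 0.822] yt [ 1.    -0.021  0.005] zt [ 0.02   0.822 -0.569]
[0.5265 0.254  0.081 ] total [-0.05 -0.01  0.78] calls 1 each [-0.053 -0.006  0.777] rows/call 1.9
```

View pics/g1.png

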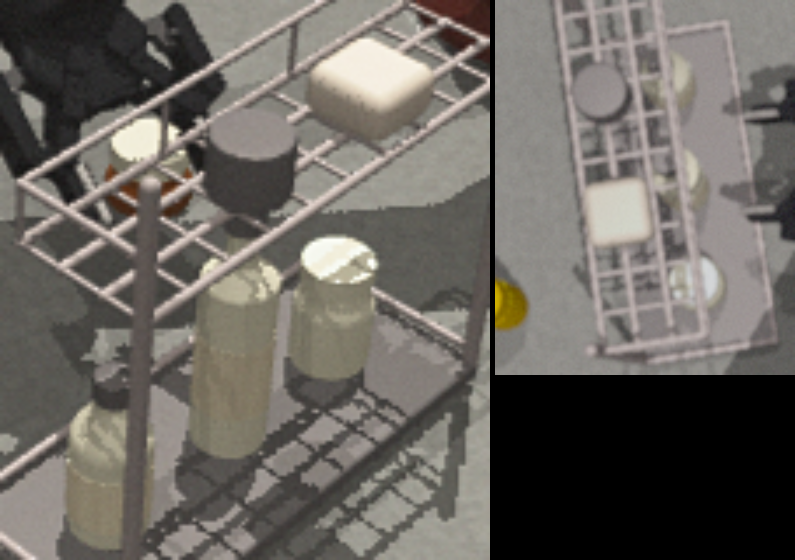

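The crop shows the open fingers in front of the middle bottle, tips at crop (750,115) and (750,213), straddling it. The jar and the stubby one lie outside them. Next: go in and close gradually.

```bash
python3 -m pendant '[[0.85,[-0.02,0,0.25],0],[0.85,[-0.04,0,0.5],0],[0.85,[-0.05,0,0.65],0],[0.85,[-0.05,0,0.78],0],[0.85,[-0.05,0,0.78],0]]'
python3 -m pendant '[[0.75,[0,0,0],0],[0.65,[0,0,0],0],[0.6,[0,0,0],0],[0.58,[0,0,0],0],[0.57,[0,0,0],0],[0.56,[0,0,0],0],[0.56,[0,0,0],0]]'; python3 mv.py .5265 .254 .081
```

```text
time: 22.35
tool_pos: [0.5261, 0.2541, 0.0785]
tool_rot: [-0.324, 0.633, 0.619, 0.332]
contact_force: [-0.1, 0.4, -0.1]
gripper_width: 0.85
grasp_force: 0.0
time: 23.05
tool_pos: [0.5257, 0.2538, 0.0782]
tool_rot: [-0.324, 0.633, 0.619, 0.332]
contact_force: [-0.8, -0.1, 1.0]
gripper_width: 0.563
grasp_force: 0.6
t 23.1 at [0.5257 0.2538 0.0782] J [-0.1   0.15  2.01  1.02  1.3  -0.54] F [-0.8 -0.1  1. ] w 0.563 g 0.6
tilt 0.965 az 1.548 xt [0.013 0.569 0.822] yt [ 1.    -0.023  0.   ] zt [ 0.019  0.822 -0.569]
[0.5265 0.254  0.081 ] total [ 0.02  0.01 -0.01] calls 1 each [ 0.02   0.007 -0.011] rows/call 0.1
```

```bash
python3 -m pendant '[[0.545,[0,0,0],0],[0.535,[0,0,0],0]]'|tail -3
python3 -m pendant '[[0.525,[0,0,0],0],[0.52,[0,0,0],0]]'|tail -3
python3 -m pendant '[[0.515,[0,0,0],0],[0.515,[0,0,0],0]]'|tail -3
```

```text
contact_force: [-1.1, -0.3, 0.2]
gripper_width: 0.538
grasp_force: 0.5
contact_force: [-1.3, 0.5, 0.6]
gripper_width: 0.518
grasp_force: 3.5
contact_force: [-2.7, -0.0, 1.0]
gripper_width: 0.515
grasp_force: 8.6
```

```bash
python3 -m pendant '[[0.513,[0,0,0],0],[0.513,[0,0,0],0]]'|tail -3
python3 -m pendant '[[0.513,[0,0,0],0],[0.513,[0,0,0],0]]'|tail -3; python3 mv.py .5257 .2538 .098
```

```text
contact_force: [-2.1, -0.5, 1.2]
gripper_width: 0.521
grasp_force: 10.9
contact_force: [-0.9, 0.5, 1.5]
gripper_width: 0.517
grasp_force: 10.9
t 24.1 at [0.5258 0.2538 0.0782] J [-0.1   0.15  2.01  1.02  1.3  -0.54] F [-0.9  0.5  1.5] w 0.517 g 10.9
tilt 0.965 az 1.547 xt [0.012 0.569 0.822] yt [ 1.    -0.023  0.001] zt [ 0.019  0.822 -0.57 ]
[0.5257 0.2538 0.098 ] total [ 0.14 -0.   -0.09] calls 1 each [ 0.136 -0.    -0.094] rows/call 0.4
```

```bash
python3 -m pendant '[[0.513,[0.03,0,-0.02],0],[0.513,[0.06,0,-0.04],0],[0.513,[0.09,0,-0.06],0],[0.513,[0.12,0,-0.08],0],[0.513,[0.14,0,-0.095],0],[0.513,[0.14,0,-0.095],0]]'|tail -3
python3 mv.py .53 .20 .098 .537 .16 .099 .55 .05 .11 .55 .0 .2
```

```text
contact_force: [0.0, 0.3, -3.0]
gripper_width: 0.516
grasp_force: 10.5
t 24.6 at [0.5262 0.2539 0.0992] J [-0.1   0.11  2.01  1.01  1.32 -0.51] F [ 0.   0.3 -3. ] w 0.516 g 10.5
tilt 0.965 az 1.546 xt [0.011 0.57  0.822] yt [ 1.    -0.023  0.002] zt [ 0.02   0.822 -0.57 ]
[0.53  0.2   0.098] total [-0.26  0.04 -0.36] calls 1 each [-0.264  0.042 -0.363] rows/call 1.1
[0.537 0.16  0.099] total [-0.45  0.11 -0.64] calls 1 each [-0.446  0.108 -0.64 ] rows/call 1.9
[0.55 0.05 0.11] total [-0.89  0.24 -1.44] calls 2 each [-0.446  0.119 -0.722] rows/call 2.1
[0.55 0.   0.2 ] total [-0.51  0.25 -2.21] calls 3 each [-0.171  0.083 -0.738] rows/call 1.8
```

```bash
python3 -m pendant '[[0.513,[-0.05,0.01,-0.07],0],[0.513,[-0.13,0.02,-0.18],0],[0.513,[-0.22,0.04,-0.31],0],[0.513,[-0.32,0.07,-0.45],0],[0.513,[-0.42,0.1,-0.6],0],[0.513,[-0.52,0.13,-0.76],0],[0.513,[-0.62,0.16,-0.92],0],[0.513,[-0.66,0.17,-0.98],0],[0.513,[-0.66,0.17,-0.98],0]]'|tail -3
python3 - <<'E'
from h import *
c=Cam("scene"); a=cv2.resize(c.img[130:370,250:490],None,fx=2.5,fy=2.5); cv2.imwrite("pics/g2.png",a[:,:,::-1])
E
python3 mv.py
```

```text
contact_force: [-0.1, 0.6, -2.6]
gripper_width: 0.516
grasp_force: 10.5
t 25.6 at [0.5429 0.1114 0.1002] J [-0.35  0.17  1.94  0.9   1.5  -0.63] F [-0.1  0.3 -3.2] w 0.512 g 10.5
tilt 0.965 az 1.547 xt [0.013 0.569 0.822] yt [ 1.    -0.024  0.   ] zt [ 0.02   0.822 -0.569]
```

View pics/g2.png

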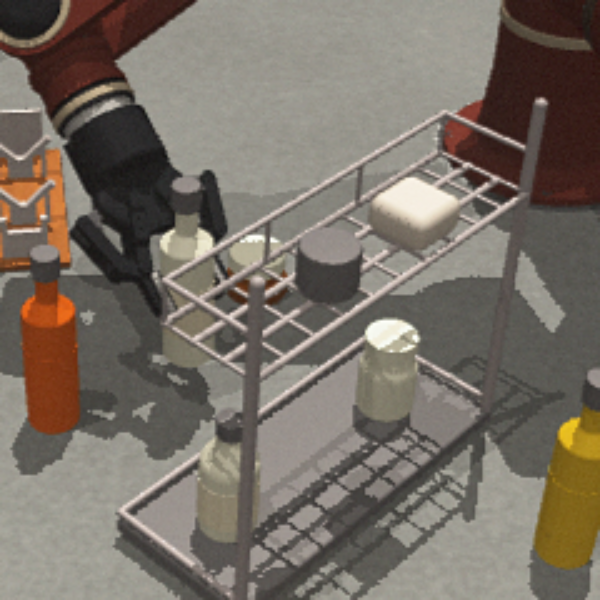

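The bottle is held upright, clear of the caddy, with its cap at crop (186,190). The neighbours are undisturbed. Next I'll carry it to the opposite side, where pulling out of reach reverses the tilt.

```bash
python3 mv.py .5 0 .28 .0 -.58 .25
python3 -m pendant '[[0.513,[0.2,0,-0.3],0],[0.513,[0.4,-0.1,-0.6],0],[0.513,[0.6,-0.2,-0.9],0],[0.513,[0.62,-0.3,-1],0],[0.513,[0.62,-0.3,-1],0]]'|tail -3
python3 -m pendant '[[0.513,[0.1,-0.2,-0.3],0],[0.513,[0.2,-0.4,-0.6],0],[0.513,[0.2,-0.6,-0.8],0],[0.513,[0.2,-0.6,-0.8],0]]'|tail -1
python3 mv.py .0 -.58 .25;python3 mv.py .2 -.35 .25
```

```text
t 25.6 at [0.5429 0.1114 0.1002] J [-0.35  0.17  1.94  0.9   1.5  -0.63] F [-0.1  0.3 -3.2] w 0.512 g 10.5
tilt 0.965 az 1.547 xt [0.013 0.569 0.822] yt [ 1.    -0.024  0.   ] zt [ 0.02   0.822 -0.569]
[0.5  0.   0.28] total [ 0.7  -0.34 -1.62] calls 2 each [ 0.349 -0.168 -0.812] rows/call 2.2
[ 0.   -0.58  0.25] total [-2.31 -4.39 -5.54] calls 6 each [-0.386 -0.731 -0.923] rows/call 3.0
contact_force: [1.1, 0.6, -2.5]
gripper_width: 0.511
grasp_force: 5.0
grasp_force: 6.3
t 26.5 at [ 0.4316 -0.0079  0.3051] J [-0.66 -0.25  1.98  0.8   1.98 -0.53] F [ 0.6  0.5 -2.7] w 0.516 g 6.3
tilt 0.964 az 1.545 xt [0.012 0.57  0.821] yt [ 1.    -0.024  0.002] zt [ 0.021  0.821 -0.571]
[ 0.   -0.58  0.25] total [-3.14 -3.48 -3.73] calls 4 each [-0.785 -0.87  -0.932] rows/call 3.6
t 26.5 at [ 0.4316 -0.0079  0.3051] J [-0.66 -0.25  1.98  0.8   1.98 -0.53] F [ 0.6  0.5 -2.7] w 0.516 g 6.3
tilt 0.964 az 1.545 xt [0.012 0.57  0.821] yt [ 1.    -0.024  0.002] zt [ 0.021  0.821 -0.571]
[ 0.2  -0.35  0.25] total [-2.03 -1.86 -2.12] calls 3 each [-0.675 -0.62  -0.707] rows/call 2.8
```

```bash
python3 -m pendant '[[0.508,[-0.1,-0.12,-0.12],0],[0.508,[-0.3,-0.33,-0.35],0],[0.508,[-0.54,-0.6,-0.64],0],[0.508,[-0.78,-0.87,-0.93],0],[0.508,[-0.78,-0.87,-0.93],0]]'|tail -2
python3 mv.py .0 -.58 .25
python3 -m pendant '[[0.508,[-0.2,-0.22,-0.24],0],[0.508,[-0.4,-0.44,-0.47],0],[0.508,[-0.6,-0.66,-0.7],0],[0.508,[-0.78,-0.87,-0.93],0],[0.508,[-0.78,-0.87,-0.93],0]]'|tail -2
python3 mv.py .0 -.58 .25
```

```text
gripper_width: 0.512
grasp_force: 13.7
t 27.0 at [ 0.3234 -0.1512  0.2888] J [-1.03 -0.21  1.97  0.57  2.18 -0.86] F [ 0.7  0.8 -1.9] w 0.512 g 13.7
tilt 0.967 az 1.546 xt [0.016 0.567 0.823] yt [ 1.    -0.026 -0.002] zt [ 0.021  0.823 -0.567]
[ 0.   -0.58  0.25] total [-2.34 -2.6  -2.81] calls 3 each [-0.779 -0.867 -0.938] rows/call 3.6
gripper_width: 0.515
grasp_force: 13.8
t 27.5 at [ 0.2162 -0.2944  0.2753] J [-1.32 -0.03  1.83  0.3   2.27 -1.22] F [ 0.8  0.  -2.4] w 0.515 g 13.8
tilt 0.967 az 1.545 xt [0.015 0.568 0.823] yt [ 1.    -0.026  0.   ] zt [ 0.021  0.823 -0.568]
[ 0.   -0.58  0.25] total [-1.55 -1.74 -1.88] calls 2 each [-0.776 -0.87  -0.938] rows/call 3.6
```

```bash
python3 -m pendant '[[0.51,[-0.2,-0.2,-0.24],0],[0.51,[-0.4,-0.4,-0.47],0],[0.51,[-0.6,-0.55,-0.7],0],[0.51,[-0.78,-0.7,-0.93],0],[0.51,[-0.78,-0.7,-0.93],0]]'|tail -1
python3 -m pendant '[[0.51,[-0.2,-0.2,-0.24],0],[0.51,[-0.4,-0.4,-0.47],0],[0.51,[-0.6,-0.55,-0.7],0],[0.51,[-0.7,-0.6,-0.93],0],[0.51,[-0.7,-0.6,-0.93],0]]'|tail -1
python3 st.py
python3 -m pendant '[[0.51,[-0.1,0,-1],0]]'|tail -1
python3 -m pendant '[[0.51,[-0.1,0,-1],0]]'|tail -1
python3 -m pendant '[[0.51,[-0.1,0,-1],0]]'|tail -1
python3 st.py
python3 -m pendant '[[0.51,[-0.1,0,-1],0]]'|tail -1
python3 -m pendant '[[0.51,[-0.1,0,-1],0]]'|tail -1
python3 -m pendant '[[0.51,[-0.1,0,-1],0]]'|tail -1
python3 st.py;python3 mv.py
```

```text
grasp_force: 13.8
grasp_force: 13.8
J [-1.601  0.531  1.199 -0.008  2.378 -1.583] r 0.578 z 0.256 tilt 0.965 az 1.55 yt [ 1.   -0.02  0.  ] F 2.8
grasp_force: 13.9
grasp_force: 13.9
grasp_force: 13.1
J [-1.598  0.822  0.66  -0.01   2.618 -1.586] r 0.703 z 0.326 tilt 0.959 az 1.55 yt [ 1.   -0.02  0.  ] F 17.3
grasp_force: 13.5
grasp_force: 13.5
grasp_force: 13.5
J [-1.605  0.924  0.449 -0.015  2.617 -1.595] r 0.751 z 0.336 tilt 0.849 az 1.55 yt [ 1.   -0.02  0.  ] F 2.5
t 29.1 at [ 0.0466 -0.7492  0.3364] J [-1.6   0.92  0.45 -0.01  2.62 -1.59] F [ 0.4  0.1 -2.4] w 0.514 g 13.5
tilt 0.849 az 1.546 xt [0.011 0.661 0.751] yt [ 1.    -0.021  0.004] zt [ 0.018  0.75  -0.661]
```

```bash
python3 -m pendant '[[0.511,[0.5,0,-0.8],0]]'|tail -1
python3 -m pendant '[[0.511,[0.5,0,-0.8],0]]'|tail -1
python3 -m pendant '[[0.511,[0.5,0,-0.8],0]]'|tail -1
python3 st.py
python3 -m pendant '[[0.511,[0.5,0,-0.8],0]]'|tail -1
python3 -m pendant '[[0.511,[0.5,0,-0.8],0]]'|tail -1
python3 -m pendant '[[0.511,[0.5,0,-0.8],0]]'|tail -1
python3 st.py
```

```text
grasp_force: 11.8
grasp_force: 11.8
grasp_force: 11.8
J [-1.611  0.78   0.499 -0.02   2.618 -1.605] r 0.723 z 0.421 tilt 0.756 az 1.54 yt [ 1.   -0.02  0.  ] F 2.0
grasp_force: 11.8
grasp_force: 11.8
grasp_force: 11.8
J [-1.618  0.649  0.532 -0.027  2.618 -1.617] r 0.691 z 0.500 tilt 0.658 az 1.55 yt [ 1.   -0.02  0.  ] F 2.5
```

```bash
python3 -m pendant '[[0.511,[0.1,0,-1],0]]'|tail -1
python3 -m pendant '[[0.511,[0.1,0,-1],0]]'>/dev/null
python3 -m pendant '[[0.511,[0.1,0,-1],0]]'>/dev/null
python3 -m pendant '[[0.511,[0.1,0,-1],0]]'>/dev/null
python3 st.py
python3 -m pendant '[[0.511,[0,0,-1],0]]'|tail -1
python3 -m pendant '[[0.511,[0,0,-1],0]]'>/dev/null
python3 -m pendant '[[0.511,[0,0,-1],0]]'>/dev/null
python3 -m pendant '[[0.511,[0,0,-1],0]]'>/dev/null
python3 st.py
```

```text
grasp_force: 11.8
J [-1.626  0.661  0.376 -0.033  2.618 -1.632] r 0.702 z 0.559 tilt 0.514 az 1.55 yt [ 1.   -0.02  0.  ] F 3.0
grasp_force: 11.8
J [-1.634  0.66   0.241 -0.038  2.619 -1.645] r 0.699 z 0.619 tilt 0.378 az 1.56 yt [ 1.   -0.02 -0.  ] F 2.3
```

```bash
python3 -m pendant '[[0.511,[-0.3,0,-1],0]]'|tail -1
python3 -m pendant '[[0.511,[-0.3,0,-1],0]]'>/dev/null
python3 -m pendant '[[0.511,[-0.3,0,-1],0]]'>/dev/null
python3 -m pendant '[[0.511,[-0.3,0,-1],0]]'>/dev/null
python3 st.py
python3 -m pendant '[[0.511,[-0.8,0,-0.9],0]]'|tail -1
python3 -m pendant '[[0.511,[-0.8,0,-0.9],0]]'>/dev/null
python3 -m pendant '[[0.511,[-0.8,0,-0.9],0]]'>/dev/null
python3 -m pendant '[[0.511,[-0.8,0,-0.9],0]]'>/dev/null
python3 st.py
```

```text
grasp_force: 11.8
J [-1.642  0.721  0.056 -0.036  2.619 -1.652] r 0.710 z 0.656 tilt 0.255 az 1.57 yt [ 1.   -0.02 -0.  ] F 2.4
grasp_force: 11.8
J [-1.655  0.714  0.057 -0.019  2.619 -1.647] r 0.708 z 0.660 tilt 0.248 az 1.52 yt [ 1.   -0.02  0.01] F 3.0
```

```bash
python3 -m pendant '[[0.511,[-1,0,-0.3],0]]'|tail -1
python3 -m pendant '[[0.511,[-1,0,-0.3],0]]'>/dev/null
python3 st.py
python3 -m pendant '[[0.511,[-1,0,-0.1],0]]'>/dev/null
python3 -m pendant '[[0.511,[-1,0,-0.1],0]]'>/dev/null
python3 st.py
```

```text
grasp_force: 11.8
J [-1.659  0.752  0.056 -0.008  2.619 -1.642] r 0.723 z 0.634 tilt 0.285 az 1.50 yt [ 1.   -0.03  0.01] F 3.0
J [-1.662e+00  8.040e-01  5.700e-02  1.000e-03  2.619e+00 -1.636e+00] r 0.743 z 0.595 tilt 0.338 az 1.48 yt [ 1.   -0.03  0.02] F 2.3
```

```bash
python3 -m pendant '[[0.511,[-0.1,0,0.2],0],[0.511,[-0.2,0,0.45],0],[0.511,[-0.3,0,0.74],0],[0.511,[-0.3,0,0.74],0]]'|tail -1
python3 -m pendant '[[0.511,[-0.1,0,0.2],0],[0.511,[-0.2,0,0.45],0],[0.511,[-0.3,0,0.74],0],[0.511,[-0.3,0,0.74],0]]'|tail -1
python3 st.py
python3 -m pendant '[[0.511,[-1,0,-0.2],0]]'>/dev/null
python3 -m pendant '[[0.511,[-1,0,-0.4],0]]'>/dev/null
python3 -m pendant '[[0.511,[-1,0,-0.4],0]]'>/dev/null
python3 st.py
python3 -m pendant '[[0.511,[-1,0,-0.6],0]]'>/dev/null
python3 -m pendant '[[0.511,[-1,0,-0.6],0]]'>/dev/null
python3 st.py
```

```text
grasp_force: 11.8
grasp_force: 11.8
J [-1.656  0.566  0.744  0.003  2.177 -1.63 ] r 0.752 z 0.400 tilt 0.345 az 1.48 yt [ 1.   -0.03  0.02] F 4.8
J [-1.65   1.011  0.068  0.007  2.379 -1.621] r 0.860 z 0.402 tilt 0.317 az 1.48 yt [ 1.   -0.03  0.02] F 2.0
J [-1.654  1.04   0.055  0.012  2.327 -1.62 ] r 0.880 z 0.380 tilt 0.280 az 1.46 yt [ 1.   -0.03  0.02] F 1.4
```

```bash
python3 -m pendant '[[0.511,[-1,0,-0.8],0]]'>/dev/null
python3 -m pendant '[[0.511,[-1,0,-0.8],0]]'>/dev/null
python3 -m pendant '[[0.511,[-1,0,-0.8],0]]'>/dev/null
python3 -m pendant '[[0.511,[-1,0,-0.8],0]]'>/dev/null
python3 st.py
python3 -m pendant '[[0.511,[-1,0,-0.8],0]]'>/dev/null
python3 -m pendant '[[0.511,[-1,0,-0.8],0]]'>/dev/null
python3 -m pendant '[[0.511,[-1,0,-0.8],0]]'>/dev/null
python3 st.py;python3 mv.py
```

```text
J [-1.661  1.009  0.055  0.022  2.242 -1.621] r 0.898 z 0.402 tilt 0.165 az 1.37 yt [ 1.   -0.03  0.03] F 3.4
J [-1.667  0.989  0.055  0.03   2.185 -1.621] r 0.911 z 0.418 tilt 0.091 az 1.20 yt [ 1.   -0.03  0.03] F 2.5
t 33.7 at [-0.0063 -0.9109  0.4177] J [-1.67  0.99  0.05  0.03  2.18 -1.62] F [-0.1  0.8 -2.4] w 0.513 g 11.4
tilt 0.091 az 1.200 xt [0.028 0.996 0.086] yt [ 0.999 -0.031  0.03 ] zt [ 0.033  0.085 -0.996]
```

```bash
python3 -m pendant '[[0.511,[-0.1,0,-0.2],0.04],[0.511,[-0.1,0,-0.3],0.08],[0.511,[-0.1,0,-0.4],0.12],[0.511,[-0.1,0,-0.4],0.152],[0.511,[-0.1,0,-0.4],0.152]]'|tail -1
python3 -m pendant '[[0.511,[-0.7,0,-1],0]]'>/dev/null
python3 -m pendant '[[0.511,[-0.7,0,-1],0]]'>/dev/null
python3 -m pendant '[[0.511,[-0.7,0,-1],0]]'>/dev/null
python3 -m pendant '[[0.511,[-0.7,0,-1],0]]'>/dev/null
python3 mv.py;python3 st.py
```

```text
grasp_force: 11.4
t 34.6 at [-0.0632 -0.8748  0.5309] J [-1.74  0.86  0.05  0.04  2.2  -1.2 ] F [-0.3  0.1 -2. ] w 0.515 g 11.4
tilt 0.041 az -0.804 xt [ 0.488  0.873 -0.012] yt [ 0.872 -0.487  0.04 ] zt [ 0.029 -0.03  -0.999]
J [-1.738  0.862  0.055  0.041  2.199 -1.204] r 0.877 z 0.531 tilt 0.041 az -0.80 yt [ 0.87 -0.49  0.04] F 2.0
```

```bash
python3 -m pendant '[[0.511,[-0.7,0.2,-1],0]]'>/dev/null
python3 -m pendant '[[0.511,[-0.7,0.2,-1],0]]'>/dev/null
python3 -m pendant '[[0.511,[-0.7,0.2,-1],0]]'>/dev/null
python3 -m pendant '[[0.511,[-0.7,0.2,-1],0]]'>/dev/null
python3 st.py
python3 -m pendant '[[0.511,[-0.8,0.2,-1],0]]'>/dev/null
python3 -m pendant '[[0.511,[-0.8,0.2,-1],0]]'>/dev/null
python3 -m pendant '[[0.511,[-0.8,0.2,-1],0]]'>/dev/null
python3 -m pendant '[[0.511,[-0.8,0.2,-1],0]]'>/dev/null
python3 -m pendant '[[0.511,[-0.8,0.2,-1],0]]'>/dev/null
python3 st.py
python3 -m pendant '[[0.511,[-0.9,0.2,-0.9],0]]'>/dev/null
python3 -m pendant '[[0.511,[-0.9,0.2,-0.9],0]]'>/dev/null
python3 -m pendant '[[0.511,[-0.9,0.2,-0.9],0]]'>/dev/null
python3 -m pendant '[[0.511,[-0.9,0.2,-0.9],0]]'>/dev/null
python3 mv.py;python3 st.py
```

```text
J [-1.767  0.781  0.055  0.057  2.183 -1.222] r 0.855 z 0.602 tilt 0.130 az -1.40 yt [ 0.87 -0.48  0.08] F 2.7
J [-1.814  0.685  0.055  0.083  2.153 -1.247] r 0.825 z 0.684 tilt 0.256 az -1.54 yt [ 0.87 -0.47  0.13] F 2.1
t 35.9 at [-0.1298 -0.7967  0.7377] J [-1.86  0.62  0.06  0.11  2.11 -1.27] F [-0.6 -0.2 -1.6] w 0.514 g 11.4
tilt 0.361 az -1.586 xt [ 0.492  0.814 -0.31 ] yt [ 0.871 -0.462  0.169] zt [-0.005 -0.353 -0.936]
J [-1.857  0.622  0.056  0.111  2.112 -1.269] r 0.807 z 0.738 tilt 0.361 az -1.59 yt [ 0.87 -0.46  0.17] F 1.7
```

```bash
cat >> mv.py <<'E'
b=M@np.array([.822,.001,-.57]); print('bottle elev %.3f az %.1f'%(np.arcsin(b[2]),np.degrees(np.arctan2(b[1],b[0]))))
E
python3 -m pendant '[[0.511,[-1,0.2,-0.8],0]]'>/dev/null
python3 -m pendant '[[0.511,[-1,0.2,-0.8],0]]'>/dev/null
python3 -m pendant '[[0.511,[-1,0.2,-0.8],0]]'>/dev/null
python3 -m pendant '[[0.511,[-1,0.2,-0.8],0]]'>/dev/null
python3 -m pendant '[[0.511,[-1,0.2,-0.8],0]]'>/dev/null
python3 mv.py;python3 st.py
python3 -m pendant '[[0.511,[-1,0.2,-0.7],0]]'>/dev/null
python3 -m pendant '[[0.511,[-1,0.2,-0.7],0]]'>/dev/null
python3 -m pendant '[[0.511,[-1,0.2,-0.7],0]]'>/dev/null
python3 -m pendant '[[0.511,[-1,0.2,-0.7],0]]'>/dev/null
python3 mv.py;python3 st.py
```

```text
t 36.4 at [-0.1605 -0.7743  0.7978] J [-1.92  0.56  0.06  0.15  2.04 -1.3 ] F [-0.2  0.4 -2.8] w 0.510 g 11.4
tilt 0.497 az -1.628 xt [ 0.49   0.76  -0.427] yt [ 0.872 -0.442  0.213] zt [-0.027 -0.476 -0.879]
bottle elev 0.150 az 64.9
J [-1.918  0.557  0.056  0.154  2.043 -1.295] r 0.791 z 0.798 tilt 0.497 az -1.63 yt [ 0.87 -0.44  0.21] F 2.9
t 36.8 at [-0.1817 -0.7541  0.8463] J [-1.97  0.51  0.06  0.19  1.98 -1.31] F [-1.4  0.6 -3.6] w 0.513 g 11.4
tilt 0.610 az -1.654 xt [ 0.486  0.704 -0.518] yt [ 0.873 -0.423  0.243] zt [-0.048 -0.571 -0.82 ]
bottle elev 0.042 az 64.7
J [-1.967  0.507  0.056  0.194  1.985 -1.312] r 0.776 z 0.846 tilt 0.610 az -1.65 yt [ 0.87 -0.42  0.24] F 3.9
```

```bash
python3 -m pendant '[[0.511,[-1,0.2,-0.7],0]]'>/dev/null
python3 -m pendant '[[0.511,[0,0,0.1],0.026],[0.511,[0,0,0.2],0.026]]'>/dev/null
python3 mv.py .25 -.62 .62 .51 -.22 .35
```

```text
t 37.1 at [-0.187  -0.7602  0.8424] J [-1.97  0.45  0.16  0.19  1.91 -1.24] F [-0.  -0.9 -2.8] w 0.513 g 11.4
tilt 0.641 az -1.663 xt [ 0.554  0.649 -0.521] yt [ 0.831 -0.473  0.295] zt [-0.055 -0.596 -0.801]
[ 0.25 -0.62  0.62] total [3.74 1.93 0.59] calls 4 each [0.936 0.482 0.147] rows/call 2.5
[ 0.51 -0.22  0.35] total [8.28 1.49 0.29] calls 9 each [0.92  0.165 0.032] rows/call 2.2
bottle elev 0.029 az 60.8
```

```bash
python3 -m pendant '[[0.511,[0.2,0.1,0.03],0],[0.511,[0.5,0.25,0.08],0],[0.511,[0.935,0.48,0.15],0],[0.511,[0.935,0.48,0.15],0]]'|tail -1
python3 -m pendant '[[0.511,[0.33,0.17,0.05],0],[0.511,[0.66,0.33,0.1],0],[0.511,[0.935,0.48,0.15],0],[0.511,[0.935,0.48,0.15],0]]'|tail -1
python3 -m pendant '[[0.511,[0.33,0.17,0.05],0],[0.511,[0.66,0.33,0.1],0],[0.511,[0.935,0.48,0.15],0],[0.511,[0.935,0.48,0.15],0]]'|tail -1
python3 -m pendant '[[0.511,[0.33,0.17,0.05],0],[0.511,[0.66,0.33,0.1],0],[0.511,[0.935,0.48,0.15],0],[0.511,[0.935,0.48,0.15],0]]'|tail -1
python3 mv.py .51 -.22 .3
```

```text
grasp_force: 11.5
grasp_force: 11.4
grasp_force: 11.4
grasp_force: 11.4
t 38.7 at [ 0.2518 -0.6202  0.614 ] J [-1.18 -0.16  1.28 -0.27  1.45 -0.63] F [-0.2  0.8 -2.2] w 0.508 g 11.4
tilt 0.631 az -1.657 xt [ 0.551  0.658 -0.514] yt [ 0.833 -0.471  0.291] zt [-0.051 -0.588 -0.807]
[ 0.51 -0.22  0.3 ] total [ 4.72 -0.54  0.04] calls 5 each [ 0.945 -0.108  0.008] rows/call 2.3
bottle elev 0.038 az 61.1
```

```bash
python3 -m pendant '[[0.511,[0.3,-0.03,0],0],[0.511,[0.6,-0.07,0],0],[0.511,[0.94,-0.11,0],0],[0.511,[0.94,-0.11,0],0]]'|tail -1
python3 -m pendant '[[0.511,[0.3,-0.03,0],0],[0.511,[0.6,-0.07,0],0],[0.511,[0.94,-0.11,0],0],[0.511,[0.94,-0.11,0],0]]'|tail -1
python3 -m pendant '[[0.511,[0.3,-0.03,0],0],[0.511,[0.6,-0.07,0],0],[0.511,[0.94,-0.11,0],0],[0.511,[0.94,-0.11,0],0]]'|tail -1
python3 -m pendant '[[0.511,[0.3,-0.03,0],0],[0.511,[0.6,-0.07,0],0],[0.511,[0.94,-0.11,0],0],[0.511,[0.94,-0.11,0],0]]'|tail -1
python3 -m pendant '[[0.511,[0.3,-0.03,0],0],[0.511,[0.6,-0.07,0],0],[0.511,[0.8,-0.11,0],0],[0.511,[0.8,-0.11,0],0]]'|tail -1
python3 mv.py .512 -.2355 .15 .512 -.2355 .043
python3 - <<'E'
from h import *
c=Cam("scene"); t=Cam("top")
a=cv2.resize(c.img[70:270,170:350],None,fx=2.2,fy=2.2); b=cv2.resize(t.img[180:340,390:560],None,fx=2.3,fy=2.3); o=np.zeros((440,790,3),np.uint8); o[:,:396]=a; o[:368,399:790]=b
cv2.imwrite("pics/p1.png",o[:,:,::-1])
E
```

```text
grasp_force: 11.4
grasp_force: 11.4
grasp_force: 11.4
grasp_force: 11.4
grasp_force: 11.4
t 40.7 at [ 0.4982 -0.2325  0.3145] J [-0.27 -0.22  1.82 -0.63  1.44  0.38] F [-0.4 -0.1 -2.2] w 0.512 g 11.4
tilt 0.635 az -1.661 xt [ 0.553  0.654 -0.517] yt [ 0.832 -0.472  0.292] zt [-0.053 -0.591 -0.805]
[ 0.512  -0.2355  0.15  ] total [ 0.76 -0.29  1.11] calls 2 each [ 0.378 -0.146  0.556] rows/call 1.7
[ 0.512  -0.2355  0.043 ] total [ 1.22 -0.55  1.83] calls 2 each [ 0.608 -0.276  0.915] rows/call 2.7
bottle elev 0.035 az 61.0
```

View pics/p1.png

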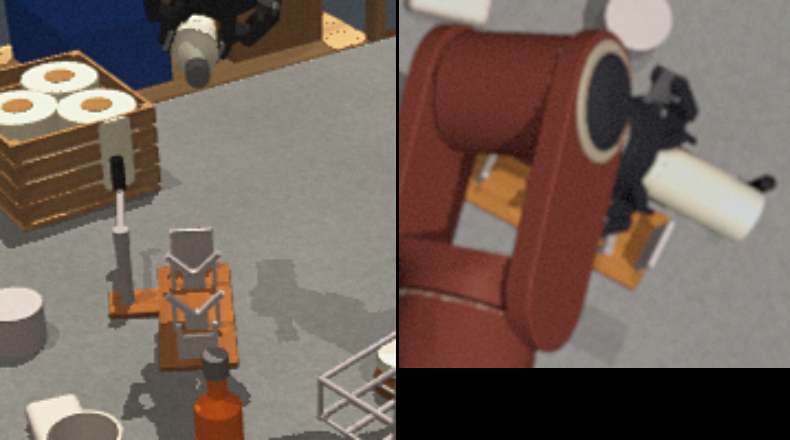

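The bottle is held lying above the cradle, its foot at top crop (752,219) and its cap at scene crop (197,72). Now I'll compare these with the predicted ones.

```bash
python3 - <<'E'
from h import *
c=Cam("scene"); t=Cam("top"); s=manip.state(); M=rot(s['tool_rot']).as_matrix(); g=np.array(s['tool_pos'])-.019*M[:,2]; b=M@np.array([.822,.001,-.57])
foot,cap=g-.069*b,g+.103*b
q=lambda p:(np.round((p-[390,180])*2.3+[399,0],1)); r=lambda p:np.round((p-[170,70])*2.2,1)
print("foot",foot.round(4),"top crop",q(t.proj(foot)),"r",q(t.proj(foot+.022*M[:,1])),q(t.proj(foot-.022*M[:,1])))
print("cap",cap.round(4),"scene crop",r(c.proj(cap)))
# mask of bottle in top: fit rect
h=cv2.cvtColor(t.img,cv2.COLOR_RGB2HSV); m=((h[...,2]>150)&(h[...,1]<70)).astype(np.uint8); m[:230]=0;m[300:]=0;m[:,:490]=0;m[:,556:]=0
n,l,st,ce=cv2.connectedComponentsWithStats(m); i=1+st[1:,4].argmax(); ys,xs=np.where(l==i); print("rect",cv2.minAreaRect(np.c_[xs,ys].astype(np.float32)),st[i])
E
```

```text
foot [ 0.465  -0.2828  0.3306] top crop [743.2 213.9] r [758.3 189.3] [728.1 238.3]
cap [ 0.5489 -0.1327  0.3365] scene crop [197.2  76.9]
rect ((523.4713134765625, 263.3025817871094), (52.51411819458008, 24.660886764526367), 28.610458374023438) [ 497  245   54   40 1199]
```

```bash
python3 -m pendant '[[0.511,[0.15,-0.06,0.22],0],[0.511,[0.3,-0.12,0.44],0],[0.511,[0.38,-0.146,0.556],0],[0.511,[0.38,-0.146,0.556],0]]'|tail -1
python3 -m pendant '[[0.511,[0.15,-0.06,0.22],0],[0.511,[0.3,-0.12,0.44],0],[0.511,[0.38,-0.146,0.556],0],[0.511,[0.38,-0.146,0.556],0]]'|tail -1
python3 mv.py .512 -.2355 .055 .512 -.2355 .043
```

```text
grasp_force: 11.4
grasp_force: 11.4
t 41.7 at [ 0.5108 -0.2348  0.1488] J [-0.27 -0.04  1.95 -0.68  1.2   0.57] F [-0.3 -0.8 -2.7] w 0.513 g 11.4
tilt 0.635 az -1.665 xt [ 0.552  0.653 -0.518] yt [ 0.832 -0.473  0.29 ] zt [-0.056 -0.591 -0.805]
[ 0.512  -0.2355  0.055 ] total [ 0.41 -0.22  0.63] calls 1 each [ 0.406 -0.215  0.632] rows/call 1.9
[ 0.512  -0.2355  0.043 ] total [ 0.46 -0.24  0.71] calls 1 each [ 0.458 -0.244  0.713] rows/call 2.1
bottle elev 0.033 az 60.9
```

```bash
python3 -m pendant '[[0.511,[0.08,-0.04,0.12],0],[0.511,[0.17,-0.09,0.26],0],[0.511,[0.25,-0.13,0.39],0],[0.511,[0.32,-0.17,0.5],0],[0.511,[0.37,-0.2,0.58],0],[0.511,[0.4,-0.215,0.63],0],[0.511,[0.4,-0.215,0.63],0]]'|tail -4
python3 mv.py .512 -.2355 .049 .512 -.2355 .043
```

```text
tool_rot: [0.262, 0.841, 0.441, -0.17]
contact_force: [0.5, -0.2, -2.9]
gripper_width: 0.516
grasp_force: 11.4
t 42.4 at [ 0.5122 -0.2357  0.0559] J [-0.27  0.1   1.98 -0.73  1.06  0.7 ] F [ 0.5 -0.2 -2.9] w 0.516 g 11.4
tilt 0.636 az -1.663 xt [ 0.553  0.653 -0.517] yt [ 0.832 -0.473  0.291] zt [-0.054 -0.591 -0.805]
[ 0.512  -0.2355  0.049 ] total [ 0.03 -0.02  0.05] calls 1 each [ 0.03  -0.019  0.045] rows/call 0.1
[ 0.512  -0.2355  0.043 ] total [ 0.06 -0.03  0.09] calls 1 each [ 0.055 -0.034  0.086] rows/call 0.3
bottle elev 0.034 az 60.9
```

```bash
python3 -m pendant '[[0.511,[0.013,-0.007,0.02],0],[0.511,[0.026,-0.015,0.04],0],[0.511,[0.026,-0.015,0.04],0]]'|sed -n '2p;4p;6p'
python3 -m pendant '[[0.511,[0.013,-0.007,0.02],0],[0.511,[0.013,-0.007,0.02],0]]'|sed -n '2p;4p;6p'
python3 -m pendant '[[0.511,[0.013,-0.007,0.02],0],[0.511,[0.013,-0.007,0.02],0]]'|sed -n '2p;4p;6p'
```

```text
tool_pos: [0.5129, -0.2357, 0.0513]
contact_force: [-0.4, -0.3, -2.6]
grasp_force: 11.4
tool_pos: [0.5127, -0.2357, 0.0479]
contact_force: [0.4, 0.7, -2.8]
grasp_force: 11.4
tool_pos: [0.5131, -0.2358, 0.0451]
contact_force: [1.5, -0.6, -3.5]
grasp_force: 11.5
```

```bash
python3 -m pendant '[[0.511,[0.006,-0.004,0.01],0],[0.511,[0.006,-0.004,0.01],0]]'|sed -n '2p;4p;6p'
python3 -m pendant '[[0.511,[0.006,-0.004,0.01],0],[0.511,[0.006,-0.004,0.01],0]]'|sed -n '2p;4p;6p'
python3 -m pendant '[[0.511,[0.006,-0.004,0.01],0],[0.511,[0.006,-0.004,0.01],0]]'|sed -n '2p;4p;6p'
```

```text
tool_pos: [0.5134, -0.236, 0.0442]
contact_force: [0.9, -0.9, -0.9]
grasp_force: 11.5
tool_pos: [0.5138, -0.2361, 0.0429]
contact_force: [2.1, -0.4, 0.7]
grasp_force: 11.4
tool_pos: [0.5142, -0.2364, 0.0422]
contact_force: [3.8, -2.8, 4.9]
grasp_force: 11.0
```

```bash
python3 -m pendant '[[0.513,[0,0.013,0],0],[0.513,[0,0.013,0],0]]'|sed -n '2p;4p;6p'
python3 -m pendant '[[0.518,[0,0,0],0],[0.518,[0,0,0],0]]'|sed -n '2p;4p;6p'
```

```text
tool_pos: [0.5144, -0.2367, 0.0416]
contact_force: [2.4, 0.1, 3.6]
grasp_force: 6.7
tool_pos: [0.5144, -0.2367, 0.0415]
contact_force: [3.5, -1.8, 3.9]
grasp_force: 2.3
```

```bash
python3 -m pendant '[[0.522,[0,0,0],0],[0.522,[0,0,0],0]]'|sed -n '2p;4p;6p'
python3 -m pendant '[[0.527,[0,0,0],0],[0.535,[0,0,0],0],[0.545,[0,0,0],0],[0.56,[0,0,0],0]]'|sed -n '2p;4,6p'
python3 -m pendant '[[0.6,[0,0,0],0],[0.66,[0,0,0],0],[0.7,[0,0,0],0],[0.7,[0,0,0],0]]'|sed -n '1,6p'
python3 mv.py
```

```text
tool_pos: [0.5142, -0.2367, 0.0414]
contact_force: [2.8, -1.6, 4.1]
grasp_force: 2.4
tool_pos: [0.5131, -0.2362, 0.0404]
contact_force: [1.2, -1.4, 0.4]
gripper_width: 0.556
grasp_force: 1.0
time: 45.1
tool_pos: [0.5135, -0.2363, 0.0407]
tool_rot: [0.262, 0.841, 0.441, -0.17]
contact_force: [-0.3, 0.1, 0.2]
gripper_width: 0.701
grasp_force: 0.0
t 45.1 at [ 0.5135 -0.2363  0.0407] J [-0.27  0.13  1.98 -0.74  1.04  0.72] F [-0.3  0.1  0.2] w 0.701 g 0.0
tilt 0.636 az -1.662 xt [ 0.553  0.653 -0.517] yt [ 0.831 -0.473  0.292] zt [-0.054 -0.591 -0.805]
bottle elev 0.034 az 60.9
```

```bash
python3 -m pendant '[[0.75,[0,0,-0.1],0],[0.75,[0,0,-0.3],0],[0.75,[0,0,-0.6],0],[0.75,[0,0,-0.95],0],[0.75,[0,0,-1],0]]'|sed -n '2p;4p'
python3 -m pendant '[[0.5,[0,0,-0.4],0],[0.3,[0,0,-0.8],0],[0,[0,0,-1],0],[0,[0,0,-1],0]]'|sed -n '2p;4p'
python3 - <<'E'
from h import *
c=Cam("scene"); t=Cam("top")
C0=np.array([.5146,-.222]); a=np.radians(-119); X=np.array([np.cos(a),np.sin(a)]); Y=np.array([-X[1],X[0]])
def w(x,y,z): return [*(C0+X*x+Y*y),z]
for n,p in(("foot",(.07,0,.058)),("footT",(.07,0,.08)),("neck",(-.057,0,.058)),("cap",(-.102,0,.058))): print(n,t.proj(w(*p)).round(1),c.proj(w(*p)).round(1))
s=cv2.resize(c.img[120:260,190:330],None,fx=2.8,fy=2.8); b=cv2.resize(t.img[210:320,400:550],None,fx=2.6,fy=2.6); o=np.zeros((392,790,3),np.uint8); o[:,:392]=s; o[:286,396:786]=b
cv2.imwrite("pics/p2.png",o[:,:,::-1])
E
python3 mv.py
```

```text
tool_pos: [0.5237, -0.1639, 0.1436]
contact_force: [1.3, 0.6, 0.3]
tool_pos: [0.5288, -0.0932, 0.2384]
contact_force: [0.6, -0.9, -1.0]
foot [494.4 281.8] [258.5 180.1]
footT [497.3 280.7] [258.  172.7]
neck [444.1 254.7] [260.  207.5]
cap [426.6 245.3] [260.7 218.2]
t 46.1 at [ 0.5264 -0.0945  0.2336] J [-0.01 -0.1   1.85 -0.64  1.47  0.69] F [ 0.1  0.  -1.5] w 0.001 g 0.0
tilt 0.636 az -1.660 xt [ 0.553  0.653 -0.517] yt [ 0.831 -0.473  0.292] zt [-0.053 -0.591 -0.805]
bottle elev 0.034 az 60.9
```

View pics/p2.png

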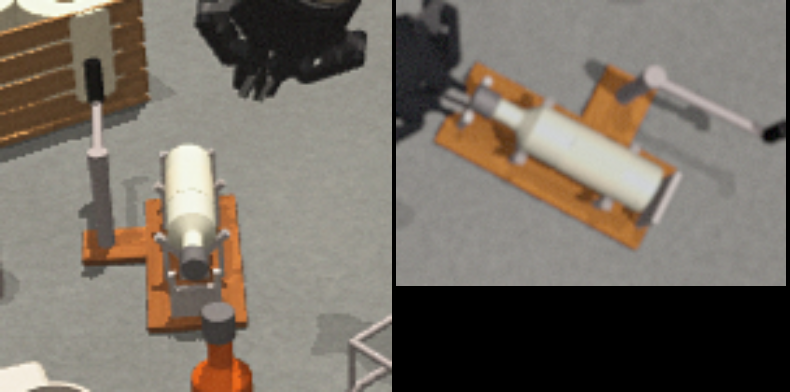

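The bottle lies on both saddles: foot at top crop (652,190) near the stop, cap (480,97) over the fork, about x = 75 to 80 mm. Now for closing the keeper: its knob is at about top (545,260).

```bash
cat > kp.py <<'E'
from h import *
s=manip.state(); M=rot(s['tool_rot']).as_matrix(); p=np.array(s['tool_pos']); print('t %.2f'%s['time'],p.round(4),np.round(s['contact_force'],1),s['joint_pos'].round(2))
P=np.array([.5692,-.2865])
for f,d,z in((243,45,.25),(243,45,.115),(240,22,.115),(225,22,.115),(210,22,.115),(195,22,.115),(180,22,.115),(168,22,.115),(158,22,.115),(152,22,.115),(149,22,.115)):
    a=np.radians(f); K=P+.108*np.array([np.cos(a),np.sin(a)]); T=K+d/1e3*np.array([-np.sin(a),np.cos(a)])-[.001,.016]
    print(f,d,T.round(4),(M.T@(np.r_[T,z]-p)/.12).round(3))
E
python3 kp.py
```

```text
t 46.10 [ 0.5264 -0.0945  0.2336] [ 0.1  0.  -1.5] [-0.01 -0.1   1.85 -0.64  1.47  0.69]
243 45 [ 0.5593 -0.4192] [-1.687  1.547  1.475]
243 45 [ 0.5593 -0.4192] [-1.106  1.218  2.38 ]
240 22 [ 0.5333 -0.407 ] [-1.159  0.99   2.332]
225 22 [ 0.5074 -0.3944] [-1.21   0.761  2.282]
210 22 [ 0.4857 -0.3756] [-1.207  0.536  2.198]
195 22 [ 0.4696 -0.3517] [-1.152  0.331  2.088]
180 22 [ 0.4602 -0.3245] [-1.047  0.158  1.958]
168 22 [ 0.458  -0.3016] [-0.932  0.053  1.846]
158 22 [ 0.4598 -0.2824] [-0.82  -0.01   1.751]
152 22 [ 0.4625 -0.2712] [-0.746 -0.035  1.694]
149 22 [ 0.4643 -0.2657] [-0.708 -0.045  1.666]
```

```bash
python3 -m pendant '[[0,[-0.28,0.26,0.25],0],[0,[-0.56,0.52,0.5],0],[0,[-0.845,0.775,0.74],0],[0,[-0.845,0.775,0.74],0]]'|sed -n '2p;4p'
python3 -m pendant '[[0,[-0.28,0.26,0.25],0],[0,[-0.56,0.52,0.5],0],[0,[-0.845,0.775,0.74],0],[0,[-0.845,0.775,0.74],0]]'|sed -n '2p;4p'
python3 -m pendant '[[0,[0.2,-0.11,0.3],0],[0,[0.4,-0.22,0.6],0],[0,[0.58,-0.33,0.9],0],[0,[0.58,-0.33,0.9],0]]'|sed -n '2p;4p'
python3 kp.py
```

```text
tool_pos: [0.5409, -0.2617, 0.24]
contact_force: [0.2, 0.3, -0.7]
tool_pos: [0.5574, -0.4241, 0.2482]
contact_force: [-0.3, 0.7, 0.7]
tool_pos: [0.5534, -0.416, 0.1046]
contact_force: [-1.1, 0.1, -1.4]
t 47.30 [ 0.5534 -0.416   0.1046] [-1.1  0.1 -1.4] [-0.54  0.22  1.74 -0.68  1.01  0.39]
243 45 [ 0.5593 -0.4192] [-0.618  0.387 -0.969]
243 45 [ 0.5593 -0.4192] [-0.036  0.077 -0.058]
240 22 [ 0.5333 -0.407 ] [-0.088 -0.152 -0.103]
225 22 [ 0.5074 -0.3944] [-0.136 -0.382 -0.15 ]
210 22 [ 0.4857 -0.3756] [-0.132 -0.608 -0.23 ]
195 22 [ 0.4696 -0.3517] [-0.075 -0.815 -0.337]
180 22 [ 0.4602 -0.3245] [ 0.032 -0.988 -0.464]
168 22 [ 0.458  -0.3016] [ 0.147 -1.095 -0.574]
158 22 [ 0.4598 -0.2824] [ 0.261 -1.158 -0.668]
152 22 [ 0.4625 -0.2712] [ 0.334 -1.184 -0.724]
149 22 [ 0.4643 -0.2657] [ 0.372 -1.193 -0.751]
```

```bash
python3 -m pendant '[[0,[-0.06,-0.04,-0.08],0],[0,[-0.09,-0.15,-0.1],0],[0,[-0.115,-0.26,-0.125],0],[0,[-0.136,-0.38,-0.15],0],[0,[-0.137,-0.49,-0.19],0],[0,[-0.132,-0.61,-0.23],0],[0,[-0.105,-0.71,-0.28],0],[0,[-0.075,-0.815,-0.337],0],[0,[-0.025,-0.9,-0.4],0],[0,[0.032,-0.98,-0.464],0]]'|sed -n '2p;4p;6p'
python3 kp.py|sed -n '1p;8,12p'
python3 - <<'E'
from h import *
t=Cam("top"); m=(t.img.max(2)<45).astype(np.uint8); m[:200]=0;m[340:]=0;m[:,:440]=0;m[:,570:]=0
n,l,st,ce=cv2.connectedComponentsWithStats(m)
for i in range(1,n):
    if st[i,4]>12: print(st[i],ce[i].round(1))
E
```

```text
tool_pos: [0.4668, -0.328, 0.1257]
contact_force: [-0.0, -0.8, 1.8]
grasp_force: 0.9
t 48.30 [ 0.4668 -0.328   0.1257] [-0.  -0.8  1.8] [-0.47 -0.07  2.02 -0.69  1.04  0.45]
180 22 [ 0.4602 -0.3245] [ 0.035 -0.085  0.057]
168 22 [ 0.458  -0.3016] [ 0.149 -0.191 -0.055]
158 22 [ 0.4598 -0.2824] [ 0.262 -0.254 -0.151]
152 22 [ 0.4625 -0.2712] [ 0.335 -0.279 -0.207]
149 22 [ 0.4643 -0.2657] [ 0.373 -0.289 -0.235]
[504 252  27  49 425] [517.3 275.2]
```

```bash
python3 -m pendant '[[0,[0.02,-0.05,0.055],0],[0,[0.035,-0.085,0.057],0],[0,[0.09,-0.14,0],0],[0,[0.149,-0.19,-0.055],0],[0,[0.2,-0.22,-0.1],0],[0,[0.262,-0.254,-0.15],0],[0,[0.3,-0.265,-0.18],0],[0,[0.335,-0.28,-0.207],0],[0,[0.335,-0.28,-0.207],0]]'|sed -n '2p;4p;6p'
python3 kp.py|sed -n '1p;8,12p'
python3 - <<'E'
from h import *
c=Cam("scene"); t=Cam("top")
P=np.array([.5692,-.2865])
for ang in (0,.3,.6,1.57):
    a=np.radians(152)+ang; K=[*(P+.108*np.array([np.cos(a),np.sin(a)])),.13]; print(ang,t.proj(K).round(),c.proj(K).round())
for n,cam in(("S",c),("T",t)):
    m=(cam.img.max(2)<45).astype(np.uint8); k,l,st,ce=cv2.connectedComponentsWithStats(m)
    for i in range(1,k):
        if 8<st[i,4]<2500: print(n,st[i],ce[i].round(1))
E
```

```text
tool_pos: [0.4625, -0.271, 0.1134]
contact_force: [-0.1, 0.6, -0.0]
grasp_force: 0.0
t 49.25 [ 0.4625 -0.271   0.1134] [-0.1  0.6 -0. ] [-0.37 -0.1   2.07 -0.7   1.09  0.54]
180 22 [ 0.4602 -0.3245] [-0.309  0.199  0.254]
168 22 [ 0.458  -0.3016] [-0.194  0.093  0.142]
158 22 [ 0.4598 -0.2824] [-0.081  0.03   0.047]
152 22 [ 0.4625 -0.2712] [-0.008  0.005 -0.01 ]
149 22 [ 0.4643 -0.2657] [ 0.03  -0.004 -0.038]
0 [482. 281.] [269. 162.]
0.3 [497. 286.] [266. 156.]
0.6 [512. 287.] [260. 151.]
1.57 [549. 261.] [225. 144.]
S [426   0  62  44 275] [456.2  20.3]
S [544   0   5   9  19] [545.9   4.9]
S [534  37   3   8  10] [535.   40.7]
S [417  43  11   6  26] [422.8  45.7]
S [574  44   5  10  15] [576.   48.5]
S [339  47  11   7  31] [343.5  49. ]
S [407  49  14   9  25] [414.4  52.7]
S [303  52  45  34 358] [323.3  67.9]
S [398  58   9   9  20] [401.7  61.6]
S [354  62   9  18  27] [358.3  71.5]
S [298  65   7   8  20] [300.6  68.3]
S [390  66   6   6   9] [392.2  68.6]
S [274  69  23  15  41] [286.1  75.1]
S [464  70  47  19 523] [488.2  79.1]
S [381  73   6   4   9] [383.2  74.3]
S [36
[... 178 characters left out ...]
101.8]
S [447 101   8  14  34] [450.6 108.1]
S [339 102   4   8   9] [340.7 105.6]
S [552 105   5   7  12] [554.5 107.8]
S [327 106   5   5  10] [328.6 108.4]
S [308 108  12   6  19] [313.9 110.9]
S [335 109   7   5  13] [337.8 111.5]
S [464 113  46  60 438] [485.3 141.9]
S [294 115  27  17 263] [307.2 123.5]
S [511 115   8   8  23] [514.  118.9]
S [ 249  121   49   55 1032] [272.5 146.7]
S [ 513  133   44   42 1346] [534.2 153.3]
T [469 249  32  56 512] [485.1 277.3]
T [496 259   5   8  24] [498.7 261.8]
T [471 274   7   7  19] [474.5 277.3]
T [ 33 287  15  69 585] [ 39.7 320.4]
T [ 19 366  21 114 752] [ 30.1 411.8]
T [252 460  13  20  81] [257.5 470.4]
T [317 473  10   7  41] [320.6 476.1]
```

```bash
python3 -m pendant '[[0,[0.02,0,-0.02],0],[0,[0.04,0,-0.04],0],[0,[0.04,0,-0.04],0]]'|sed -n '2p;4p'
python3 -m pendant '[[0,[0.02,0,-0.02],0],[0,[0.04,0,-0.04],0],[0,[0.04,0,-0.04],0]]'|sed -n '2p;4p'
```

```text
tool_pos: [0.4651, -0.2663, 0.1156]
contact_force: [-2.4, -2.4, -0.0]
tool_pos: [0.4658, -0.2633, 0.1184]
contact_force: [-10.6, -17.1, 2.8]
```

```bash
python3 -m pendant '[[0,[-0.1,0,0.08],0],[0,[-0.25,0,0.18],0],[0,[-0.4,0.1,0],0],[0,[-0.65,0.25,-0.4],0],[0,[-0.8,0.35,-0.65],0],[0,[-0.8,0.35,-0.65],0]]'|sed -n '1,2p;4p'
python3 -m pendant '[[0,[-0.4,0.1,-0.3],0],[0,[-0.8,0.2,-0.6],0],[0,[-1,0.3,-0.8],0],[0,[-1,0.3,-0.8],0],[0,[-1,0.3,-0.8],0]]'|sed -n '1,2p;4p'
python3 - <<'E'
from h import *
c=Cam("scene"); t=Cam("top")
for n,cam in(("S",c),("T",t)):
    m=(cam.img.max(2)<50).astype(np.uint8); k,l,st,ce=cv2.connectedComponentsWithStats(m)
    b=(225,290,130,200) if n=="S" else (455,560,240,310)
    for i in range(1,k):
        if st[i,4]>8 and b[0]<ce[i][0]<b[1] and b[2]<ce[i][1]<b[3]: print(n,st[i],ce[i].round(1))
h=cv2.cvtColor(t.img,cv2.COLOR_RGB2HSV); m=((h[...,2]>140)&(h[...,1]<70)).astype(np.uint8)*((h[...,1]>20)); m[:240]=0;m[305:]=0;m[:,:425]=0;m[:,508:]=0
k,l,st,ce=cv2.connectedComponentsWithStats(m.astype(np.uint8))
for i in range(1,k):
    if st[i,4]>60: ys,xs=np.where(l==i); print("bottle",cv2.minAreaRect(np.c_[xs,ys].astype(np.float32)),st[i])
E
```

```text
time: 50.55
tool_pos: [0.458, -0.2981, 0.2512]
contact_force: [0.3, 0.0, 1.4]
time: 51.05
tool_pos: [0.4232, -0.3354, 0.3939]
contact_force: [0.1, 0.5, -1.2]
S [265 159   7  17  91] [268.3 167.2]
bottle ((455.1000671386719, 258.800048828125), (35.7770881652832, 15.652474403381348), 26.56505012512207) [439 249  36  25 397]
```

```bash
python3 -m pendant '[[0,[-0.5,-0.8,-0.5],0],[0,[-0.8,-1,-0.8],0],[0,[-1,-1,-1],0],[0,[-1,-1,-1],0],[0,[-1,-1,-1],0]]'|sed -n '1,2p;4p'
python3 - <<'E'
from h import *
c=Cam("scene"); t=Cam("top")
def kn(im,b):
    m=(im.max(2)<50).astype(np.uint8); k,l,st,ce=cv2.connectedComponentsWithStats(m)
    return [(st[i].tolist(),ce[i].round(2)) for i in range(1,k) if st[i,4]>8 and b[0]<ce[i][0]<b[1] and b[2]<ce[i][1]<b[3]]
rd=lambda n:cv2.imread(n)[:,:,::-1]
print(kn(rd("pics/scene0.png"),(225,290,130,200)),kn(c.img,(225,290,130,200)))
print(kn(rd("pics/top0.png"),(455,560,240,310)),kn(t.img,(455,560,240,310)))
d=cv2.absdiff(rd("pics/scene0.png"),c.img).max(2)>60; k,l,st,ce=cv2.connectedComponentsWithStats(d.astype(np.uint8))
print("changed",[st[i].tolist() for i in range(1,k) if st[i,4]>25 and st[i,0]<470])
E
```

```text
time: 51.65
tool_pos: [0.2611, -0.2848, 0.5182]
contact_force: [0.4, -0.2, 0.6]
[([265, 158, 7, 18, 93], array([268.15, 166.32]))] [([265, 159, 7, 17, 91], array([268.31, 167.24]))]
[([476, 279, 10, 7, 47], array([480.32, 281.72]))] [([474, 278, 10, 7, 41], array([478.61, 281.1 ]))]
changed [[440, 84, 24, 49, 520], [455, 89, 6, 25, 37], [249, 177, 18, 36, 485], [308, 208, 16, 10, 35], [322, 215, 16, 11, 56], [293, 216, 16, 14, 51], [303, 222, 20, 20, 68], [342, 224, 14, 13, 127], [324, 233, 16, 12, 69], [455, 238, 11, 18, 48], [407, 243, 43, 30, 386], [385, 253, 15, 10, 31], [466, 254, 14, 14, 40], [461, 256, 18, 16, 69], [356, 261, 12, 10, 34], [313, 263, 34, 22, 196], [366, 265, 24, 22, 147], [361, 316, 17, 16, 116], [377, 324, 6, 8, 26], [366, 332, 12, 7, 45]]
```

```bash
python3 -c "
from plant import manip
print(manip.job_done())"
```

```text
the job is handed in; nothing more can be done
None
```

The job is handed in at about 52 s: the bottle lies released on both saddles, foot near the stop and cap over the fork, and the keeper is back over it; my images showed nothing else moved, but the hand-in returned no verdict. The rows have no tilt, so I tilted the tool by commanding poses just out of reach, which ran some joints onto their limits (joint 3 read 0.055 against a stated minimum of 0.06).

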